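Make up a bracket kit tray

ROBOT

A 6-joint arm with a two-finger parallel gripper is mounted at the origin on the work surface; the furniture and walls round the work are solid. World frame = base frame: x ahead of the robot, y to its left, z up, the work surface at z = 0. Lengths are in m, angles in rad, forces in N, time in s.
With the tool pointing down it reaches from about 0.375 to 0.9 m from the base axis. Payload 3.1 kg.
Tool frame: the origin (TCP) lies between the finger pads; the fingertips stand 22 mm ahead of it and the grasp point (between the pads) lies 3 mm ahead of it; z points along the fingers, y is the line along which they close (so a half turn about z gives the same grasp; the last joint's range is limited). The gripper opens to 87 mm and grips with 3 to 60 N. Pads are 19 mm wide; open, the fingers measure 117 mm over their backs; the gripper's body (75 mm by 190 mm) begins 51 mm behind the grasp point.
Start: joints at [-1.395, 0.527, 1.433, -0, 1.181, -0.178], TCP at [0.217, -0.586, 0.245] pointing down, gripper open.
Joint ranges: [-3.08, 3.08], [-0.75, 2.2], [0.22, 2.44], [-1.43, 4.57], [0, 2.65], [-2.85, 2.85]. Speed limits (rad/s): [2.79, 2.79, 3.14, 3.14, 3.14, 3.14].

INTERFACE

Orientations are given as a unit quaternion [x, y, z, w].
In Python, from rig import robot gives the robot as it stands.
- The arm moves only by the tool move_arm, never from a script. Its argument "series" is text: rows parted by semicolons, each of 6 numbers parted by spaces: the shift along the tool's x, y, z in mm, then the turn, a rotation vector about the tool's x, y, z in degrees. In form: dx dy dz ax ay az; .... A call has 1 to 8 rows; each row is the pose to reach, as a shift and turn from the pose commanded when the call began, along the tool's axes at that moment; what a row does not reach only later rows make up. A row lasts 1/12 s, in which the tool goes at most 41.7 mm and 7.16 degrees, less where a joint would pass 70% of its speed; a pose out of reach is approached as far as the arm can. A call with a gripper value outside its range is refused whole. "jaw" is the opening, from 0 (shut) to 1 (fully open), set as the call begins (left out, the last holds). The fingers move at their own pace and stop on an object; "newtons" is the grip in N (left out, the last holds). Time passes only in rows, so rows that repeat a pose let the fingers close. It gives the time, the measured TCP pose, the force, the opening and the grip force at its end, in the units of the state.
- robot.get_obs(): the state, without advancing time (a new reading comes with each control period).
- robot.camera(name): name is "side" or "top" or "wrist"; returns a dict with "img" (400x640x3 uint8, red, green, blue), "mtx" (3x3 intrinsics, pixels), "world_to_cam" (4x4, takes a point from world to camera coordinates). Camera axes: x right, y down, z forward; pixel columns grow to the right and rows downward; lengths in m; the calibration is good to about 2 mm. A picture is of the moment at which its call begins. There is no depth.
- robot.hand_in(): hands the job in; it is judged then, once.
Trained networks look in a picture, given as the dict that the camera call returned (one of the last four; its "shot" number tells which), for a name from the list of things; names that differ only in an ending like _2 or _b are one class to them, and where a whole thing is asked for, a point or a joint stands for the part that bears it (a point fixed in the world has none). Each returns a list of dicts, best first, with "p" (0 to 1); they miss things now and then, are a little off and sometimes report something else, mostly with a low value. They report only what shows in the picture. A call takes as long as a camera call.
- robot.search_frame(picture, thing): "xyz" ([x, y, z] in m, in world coordinates, good to about 4 mm: the middle of the surface that is visible of it).
- robot.tip_of(picture, thing): "xyz" ([x, y, z] in m, in world coordinates, good to about 4 mm: a listed point, or the origin of a listed thing).
The state is a dict: "time": time; "q": joint angles; "joint_velocities": joint speeds; "joint_torque": joint torques, N m; "position": TCP position; "tool_rot": TCP orientation; "ft_force": force on the tool from outside, world axes, zero at the start; "moment": the same for the moment, N m; "grip_width": finger opening in m; "grip_force": force on a finger pad.
Only numpy, scipy, OpenCV 4.12 (cv2) and the standard library are available. Lean on these libraries where they do the work, as an engineer would, in place of code of your own. Each camera call takes 0.05 s, during which the arm holds its last target. There are 200 camera calls.

TASK

Make up the bracket kit: fit the three steel brackets into the big recess of the plywood kit tray, in the only arrangement in which all three interlock and lie flat on the tray's floor. Take every spacer out of the pocket tray and stand it upright in the kit tray's narrow compartment beside the recess.

Things in the scene. Friction and masses are not known exactly. Their poses are not given: they have to be found in the camera images.
- kit_tray_recess (a point): Fixed plywood kit tray, 149 x 141 mm, rim 18 mm high; its axes, z up. Point: centre of the bracket recess, on the 4 mm thick floor. Recess: x -48.5 to 48.5, y -64.5 to 64.5 mm, walls 14 mm above the floor, its corner x > 16.5, y < -32.5 filled by a block. Brackets (0.2 kg each) fit in one way, axes along the tray's, 1.7 mm play to walls, 2.5 mm between them; ear points then 60 mm above the floor.
- kit_tray_compartment (a point): Centre of the floor of the kit tray's narrow open compartment for spacers, at (70.5, 0, 0) mm from the recess point, same axes. It is 36 mm wide (x) and 129 mm long (y), walls 14 mm high; a 4 mm wall divides it from the recess.
- long_bracket_ear (a point): Loose long L-shaped steel bracket: foot plate 16 mm thick, lower edges bevelled, with an upright ear 14 (x) x 26 (y) mm, top 80 mm above the underside. Point: mid-ear, 60 mm above the underside. Foot as seen from it: x -46.8 to 46.8, y -14.8 to 14.8, and a side arm at x 17.2 to 46.8 reaching to y = -46.8 mm. Home in the tray: ear at x 0, y 48 mm from the recess point.
- step_bracket_ear (a point): Loose Z-shaped steel bracket: foot plate 16 mm thick, lower edges bevelled, upright ear 14 (x) x 26 (y) mm, top 80 mm above the underside. Point: mid-ear, 60 mm above the underside. Foot as seen from it: x -14.8 to 14.8, y -30.8 to 30.8, an arm to x = -46.8 at y 1.2 to 30.8, an arm to x = 46.8 at y -30.8 to -1.2 mm. Home in the tray: ear at x 0, y 0 from the recess point.
- corner_bracket_ear (a point): Loose equal-armed corner-shaped steel bracket: foot plate 16 mm thick, lower edges bevelled, upright ear 14 (x) x 26 (y) mm, top 80 mm above the underside. Point: mid-ear, 60 mm above the underside. Foot as seen from it: x -46.8 to 14.8, y -14.8 to 14.8, and an arm at x -46.8 to -17.2 reaching to y = 46.8 mm. Home in the tray: ear at x 0, y -48 mm from the recess point.
- long_bracket_foot (a point): Long bracket: middle of the top face (16 mm above the underside) of one arm's end, at (32, -32, -44) mm from its ear point, in the bracket's axes.
- step_bracket_foot (a point): Step bracket: middle of the top face (16 mm above the underside) of one arm's end, at (-32, 16, -44) mm from its ear point, in the bracket's axes.
- corner_bracket_foot (a point): Corner bracket: middle of the top face (16 mm above the underside) of one arm's end, at (-32, 32, -44) mm from its ear point, in the bracket's axes.
- pocket_tray: Fixed plywood pocket tray, 166 x 40 mm, 20 mm high; origin at the centre of its underside, x along its length. Four square pockets 28 mm wide in a row, centres at x = -60, -20, 20, 60 mm, their floor 4 mm up. Some pockets may be empty.
- spacer_0_mid (a point): Loose plain steel spacer, an upright cylinder 24 mm in diameter and 60 mm high, 0.11 kg, standing in a pocket of the pocket tray (some are absent). The point is its centre, half-way up; z along its axis.
- spacer_1_mid (a point): Loose plain steel spacer, an upright cylinder 24 mm in diameter and 60 mm high, 0.11 kg, standing in a pocket of the pocket tray (some are absent). The point is its centre, half-way up; z along its axis.
- spacer_2_mid (a point): Loose plain steel spacer, an upright cylinder 24 mm in diameter and 60 mm high, 0.11 kg, standing in a pocket of the pocket tray (some are absent). The point is its centre, half-way up; z along its axis.
- spacer_3_mid (a point): Loose plain steel spacer, an upright cylinder 24 mm in diameter and 60 mm high, 0.11 kg, standing in a pocket of the pocket tray (some are absent). The point is its centre, half-way up; z along its axis.

How it is judged:
By the outcome, as a careful person would: the job done as asked, in the order asked, and still so for the second after the job is handed in, with the robot touching nothing.
Of spacer_0, spacer_1, spacer_2, spacer_3 only 3 to 4 are there at a start; the rules pass over those that are not, and their reading is None.
At some moment in a run one of long_bracket, step_bracket, corner_bracket may be knocked a few centimetres aside while the robot is not near it.
It also fails if it takes over 208 s, if anything falls off the work surface, if the arm or the gripper's body presses on something with over 40 N, if the wrist force passes 120 N, or if a joint passes its speed limit or range.

## Working session

There is one attempt and no reset: what is moved stays moved. The work goes in short steps, Python scripts to look and compute and a tool call to move; the robot and the scene stay as the last step left them, time stands still between calls to the robot, and variables do not carry over. Pictures are saved under pics/ and viewed, at most 14 in all, crops included, and the job is handed in when it is done.

Besides the shell and the picture viewer there is one more tool, called after ">>>" as a command line: name --argument value ..., lists and objects as JSON in quotes. move_arm: Moves the arm, as the interface text tells. Its arguments: {"type":"object","properties":{"series":{"type":"string"},"jaw":{"type":"number"},"newtons":{"type":"number"}},"required":["series"]}

```bash
mkdir -p pics; ls; cat > h.py <<'E'
from rig import robot
import numpy as np, cv2
from scipy.spatial.transform import Rotation as R
def names(): return ["kit_tray_recess","kit_tray_compartment","long_bracket_ear","step_bracket_ear","corner_bracket_ear","long_bracket_foot","step_bracket_foot","corner_bracket_foot","pocket_tray","spacer_0_mid"]
def save(p,f): cv2.imwrite('pics/'+f,p['img'][:,:,::-1])
def pix(p,X):
    c=p['world_to_cam']@np.r_[X,1]; u=p['mtx']@c[:3]; return (u[:2]/u[2]).round(0)
E
python3 - <<'E'
from h import *
for n in ["top","side"]:
    p=robot.camera(n); save(p,n+'0.png')
    for t in names():
        for d in robot.tip_of(p,t)[:5]: print(n,t,np.round(d['xyz'],4),round(d['p'],2),pix(p,d['xyz']))
    print(p['mtx'][0,0],p['world_to_cam'].round(3).tolist())
o=robot.get_obs();print({k:np.round(v,3) for k,v in o.items()})
E
```

```text
pics
top kit_tray_recess [0.454  0.0433 0.007 ] 0.7 [286. 216.]
top kit_tray_compartment [0.5246 0.0602 0.008 ] 0.69 [280. 192.]
top long_bracket_ear [ 0.5475 -0.3572  0.0614] 0.61 [426. 177.]
top long_bracket_ear [ 0.5416 -0.1953  0.0585] 0.42 [368. 181.]
top step_bracket_ear [ 0.5434 -0.1912  0.0602] 0.74 [367. 181.]
top step_bracket_ear [0.4529 0.0474 0.0027] 0.36 [285. 216.]
top step_bracket_ear [0.4888 0.2113 0.0336] 0.18 [227. 205.]
top corner_bracket_ear [ 0.4113 -0.1433  0.0633] 0.58 [351. 228.]
top long_bracket_foot [ 0.5365 -0.3981  0.0141] 0.69 [437. 183.]
top step_bracket_foot [ 0.506  -0.2016  0.0192] 0.97 [370. 195.]
top step_bracket_foot [0.3675 0.2041 0.0355] 0.28 [230. 247.]
top corner_bracket_foot [ 0.4267 -0.1032  0.0118] 0.83 [336. 224.]
top pocket_tray [ 0.427   0.2078 -0.0029] 0.68 [231. 226.]
top spacer_0_mid [ 0.5065 -0.1983  0.0183] 0.72 [369. 195.]
top spacer_0_mid [0.3708 0.2059 0.0313] 0.47 [229. 246.]
top spacer_0_mid [0.4537 0.0423 0.0035] 0.2 [287. 216.]
412.2786750869852 [[-0.026, -0.999, -0.033, -0.047], [-0.996, 0.029, -0.088, 0.491], [0.088, 0.031, 
[... 771 characters left out ...]
0.3717 0.2085 0.0352] 0.54 [373. 319.]
376.7387221942453 [[-0.996, -0.084, 0.021, 0.483], [-0.071, 0.659, -0.749, 0.144], [0.049, -0.748, -0.662, 0.875], [0.0, 0.0, 0.0, 1.0]]
{'time': np.float64(1.1), 'q': array([-1.396,  0.527,  1.433, -0.   ,  1.181, -0.179]), 'joint_velocities': array([ 0.001, -0.002, -0.   ,  0.002,  0.001, -0.001]), 'joint_torque': array([ 1.0000e-03, -4.4002e+01, -1.7699e+01,  6.3000e-02,  5.0000e-02,
       -0.0000e+00]), 'position': array([ 0.217, -0.586,  0.245]), 'tool_rot': array([ 0.984,  0.176, -0.   , -0.   ]), 'ft_force': array([ 0.481, -0.379,  0.191]), 'moment': array([ 0.016, -0.01 , -0.002]), 'grip_force': np.float64(0.0), 'grip_width': np.float64(0.087)}
```

View both.

View pics/top0.png

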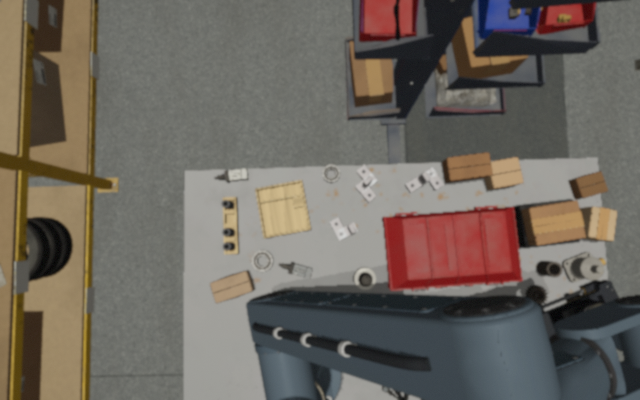

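View pics/side0.png

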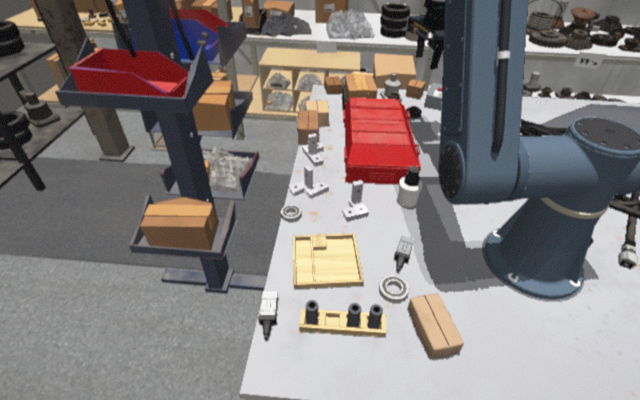

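Top view: the kit tray is at about (284,210) with its compartment on the +x side. The brackets are near (366,183), (343,228) and (425,180). The pocket tray is at (230,225), with three spacers at rows 204, 232 and 246. Next I move the wrist camera in for precise views.

>>> move_arm --series "0 0 -40 0 0 0;186 -137 -105 0 0 10;186 -137 -105 0 0 10;186 -137 -105 0 0 10;186 -137 -105 0 0 10;186 -137 -105 0 0 10;186 -137 -105 0 0 10;186 -137 -105 0 0 10"

```text
time: 1.77
position: [0.3464, -0.3888, 0.3518]
tool_rot: [0.996, 0.092, 0.002, 0.0]
ft_force: [-0.8, 0.3, -0.3]
grip_width: 0.087
grip_force: 0.0
```

```bash
cat >> h.py <<'E'
def yaw():
    q=robot.get_obs()['tool_rot']; return np.degrees(2*np.arctan2(q[1],q[0]))
def rel(X,Y,Z,psi=None):
    """tool-frame move (mm,deg) to TCP X Y Z (m), tool-x yaw psi (deg)"""
    o=robot.get_obs(); M=R.from_quat(o['tool_rot']).as_matrix()
    d=M.T@(np.array([X,Y,Z])-o['position'])*1000
    out=list(d)
    if psi is not None:
        a=np.radians(psi); T=np.array([[np.cos(a),np.sin(a),0],[np.sin(a),-np.cos(a),0],[0,0,-1]]).T
        out+=list(np.degrees(R.from_matrix(M.T@T).as_rotvec()))
    print('rel',np.round(out,1),'norm',np.linalg.norm(d).round(0))
    return out
def st():
    o=robot.get_obs(); print('t',o['time'].round(2),'pos',o['position'].round(4),'yaw',round(float(yaw()),2),'F',o['ft_force'].round(1),'w',o['grip_width'].round(4),'gf',o['grip_force'].round(1),'q6',o['q'][5].round(2))
E
python3 -c "
from h import *
st(); rel(.43,-.2,.35,0)"
```

```text
Traceback (most recent call last):
  File "h.py", line 21, in st
    o=robot.get_obs(); print('t',o['time'].round(2),'pos',o['position'].round(4),'yaw',round(float(yaw()),2),'F',o['ft_force'].round(1),'w',o['grip_width'].round(4),'gf',o['grip_force'].round(1),'q6',o['q'][5].round(2))
                                 ^^^^^^^^^^^^^^^
AttributeError: 'float' object has no attribute 'round'
```

```bash
sed -i "s/o=robot.get_obs(); print('t'/o={k:np.array(v) for k,v in robot.get_obs().items()}; print('t'/; s/-o\['position'\]/-np.array(o['position'])/" h.py
python3 -c "
from h import *
st(); rel(.43,-.2,.35,0)
p=robot.camera('wrist');c=np.linalg.inv(p['world_to_cam']);print(c.round(3),p['mtx'])"
```

```text
t 1.77 pos [ 0.3464 -0.3888  0.3518] yaw 10.59 F [-0.8  0.3 -0.3] w 0.087 gf 0.0 q6 0.33
rel [ 116.9 -170.2    2.     0.    -0.2   10.6] norm 206.0
[[ 0.183 -0.941 -0.284  0.423]
 [-0.983 -0.175 -0.054 -0.374]
 [ 0.001  0.289 -0.957  0.491]
 [ 0.     0.     0.     1.   ]] [[358.42181092   0.         311.09006449]
 [  0.         358.42181092 197.02025305]
 [  0.           0.           1.        ]]
```

>>> move_arm --series "117 -150 40 0 0 10.6;117 -150 40 0 0 10.6;117 -150 40 0 0 10.6;117 -150 40 0 0 10.6;117 -150 40 0 0 10.6;117 -150 40 0 0 10.6;117 -150 40 0 0 10.6"

```text
time: 2.4
position: [0.432, -0.2245, 0.3089]
tool_rot: [1.0, -0.002, -0.001, -0.0]
ft_force: [0.3, -0.3, 0.9]
grip_width: 0.0868
grip_force: 0.0
```

```bash
python3 - <<'E'
from h import *
st()
p=robot.camera('wrist'); save(p,'w1.png')
for t in names():
    for d in robot.tip_of(p,t)[:3]: print(t,np.round(d['xyz'],4),round(d['p'],2),pix(p,d['xyz']))
E
```

```text
t 2.4 pos [ 0.432  -0.2245  0.3089] yaw -0.19 F [ 0.3 -0.3  0.9] w 0.0868 gf 0.0 q6 0.87
kit_tray_recess [ 0.4579  0.047  -0.0006] 0.57 [ 92. 133.]
kit_tray_compartment [0.5249 0.0627 0.0052] 0.96 [66. 76.]
long_bracket_ear [ 0.5475 -0.3538  0.0573] 0.98 [439.  49.]
step_bracket_ear [ 0.5375 -0.1944  0.0597] 0.66 [281.  60.]
corner_bracket_ear [ 0.4231 -0.1031  0.017 ] 0.74 [212. 163.]
corner_bracket_ear [ 0.4076 -0.1412  0.0623] 0.6 [237. 185.]
long_bracket_foot [ 0.5317 -0.396   0.0125] 0.88 [461.  68.]
step_bracket_foot [ 0.506  -0.2012  0.0163] 0.57 [291.  92.]
corner_bracket_foot [ 0.4253 -0.102   0.021 ] 0.79 [210. 162.]
```

View pics/w1.png

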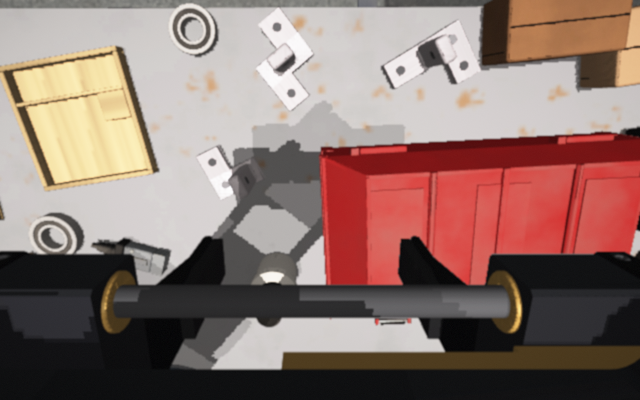

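```bash
cat >> h.py <<'E'
def ray(p,u,v,z):
    C=np.linalg.inv(p['world_to_cam']); d=C[:3,:3]@np.linalg.inv(p['mtx'])@[u,v,1]; o=C[:3,3]
    return o+d*(z-o[2])/d[2]
E
python3 - <<'E'
from h import *
p=robot.camera('wrist')
g=ray(p,483,62,0);print(g)
for z in [.03,.05,.07,.09,.11]: print(z,pix(p,[g[0],g[1],z]))
b=ray(p,322,160,0);print('bin',b,[ray(p,322,152,z)[:2].round(3) for z in(0,.05,.1)])
rel(.40,.05,.28,0)
E
```

```text
[ 0.53830049 -0.42785007  0.        ]
0.03 [496.  60.]
0.05 [505.  59.]
0.07 [516.  57.]
0.09 [527.  55.]
0.11 [540.  53.]
bin [ 0.42290214 -0.23892589  0.        ] [array([ 0.433, -0.239]), array([ 0.442, -0.237]), array([ 0.45 , -0.236])]
rel [ -33.6 -274.9   29.6    0.    -0.    -0.4] norm 279.0
```

>>> move_arm --series "-34 -275 30 0 0 0;-34 -275 30 0 0 0;-34 -275 30 0 0 0;-34 -275 30 0 0 0;-34 -275 30 0 0 0;-34 -275 30 0 0 0;-34 -275 30 0 0 0;-34 -275 30 0 0 0"

```text
time: 3.67
position: [0.397, 0.0548, 0.279]
tool_rot: [1.0, 0.0, -0.001, -0.001]
ft_force: [-0.3, -0.3, -0.3]
grip_width: 0.0869
grip_force: 0.0
```

```bash
python3 - <<'E'
from h import *
st()
p=robot.camera('wrist'); save(p,'w2.png')
np.savez('w2.npz',mtx=p['mtx'],w=p['world_to_cam'])
for t in names()[:2]+names()[8:]:
    for d in robot.tip_of(p,t)[:4]: print(t,np.round(d['xyz'],4),round(d['p'],2),pix(p,d['xyz']))
E
```

```text
t 3.67 pos [0.397  0.0548 0.279 ] yaw 0.01 F [-0.3 -0.3 -0.3] w 0.0869 gf 0.0 q6 1.42
kit_tray_recess [ 0.5394 -0.1945  0.0601] 0.17 [588.  13.]
kit_tray_compartment [ 0.5228  0.0594 -0.0006] 0.71 [308.  42.]
pocket_tray [ 0.4321  0.206  -0.0035] 0.66 [182. 126.]
spacer_0_mid [0.3677 0.2092 0.0354] 0.83 [173. 189.]
```

View pics/w2.png

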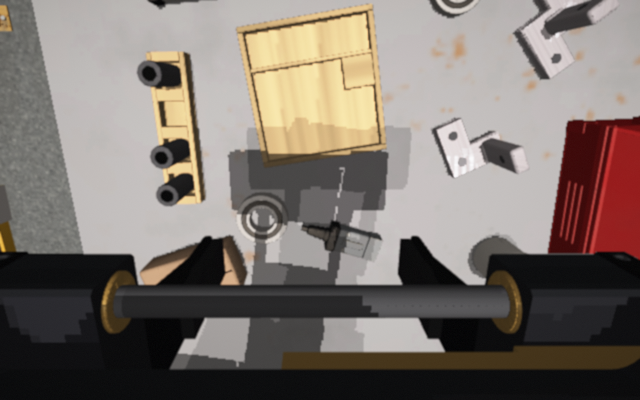

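```bash
cat >> h.py <<'E'
from scipy.optimize import minimize
def rect(x0,x1,y0,y1,z):
    c=[(x0,y0,z),(x1,y0,z),(x1,y1,z),(x0,y1,z)]; return [(c[i],c[(i+1)%4]) for i in range(4)]
def samp(segs,n=60): return np.concatenate([np.linspace(a,b,n) for a,b in segs])/1000
def place(P,x,y,yw,z0=0):
    a=np.radians(yw);M=np.array([[np.cos(a),-np.sin(a),0],[np.sin(a),np.cos(a),0],[0,0,1]])
    return P@M.T+[x,y,z0]
def proj(p,P):
    c=P@p['world_to_cam'][:3,:3].T+p['world_to_cam'][:3,3]; u=c@p['mtx'].T; return u[:,:2]/u[:,2:]
def fit(ims,P,x0,z0=0,sig=(2.5,1.2)):
    """ims: list of picture dicts; maximise image gradient under projected model points"""
    x=np.array(x0,float)
    for s in sig:
        gs=[]
        for p in ims:
            g=cv2.GaussianBlur(p['img'].astype(np.float32),(0,0),s)
            gx=cv2.Sobel(g,cv2.CV_32F,1,0);gy=cv2.Sobel(g,cv2.CV_32F,0,1)
            gs.append(np.minimum(np.sqrt((gx**2+gy**2).sum(2)),150))
        def cost(v):
            t=0
            for p,g in zip(ims,gs):
                u=proj(p,place(P,v[0]/1000,v[1]/1000,v[2],z0)).astype(np.float32)
                t-=cv2.remap(g,u[:,:1],u[:,1:],cv2.INTER_LINEAR).mean()
            return t
        best=None
        for k in range(6):
            st0=x+np.random.default_rng(k).normal(0,[2,2,1.5])*(k>0)
            r=minimize(cost,st0,method='Nelder-Mead',options=dict(initial_simplex=st0+np.array([[0,0,0],[3,0,0],[0,3,0],[0,0,3]])))
            if best is None or r.fun<best.fun: best=r
        x=best.x
    return x,best.fun
TRAY=samp(rect(-54.5,94.5,-70.5,70.5,18)+rect(52.5,88.5,-64.5,64.5,18)+rect(-48.5,48.5,-64.5,64.5,18))
def overlay(p,P,f,crop=None,k=1):
    im=cv2.resize(p['img'][:,:,::-1],None,fx=k,fy=k,interpolation=cv2.INTER_CUBIC)
    for u in proj(p,P)*k: cv2.circle(im,tuple(int(i) for i in u),0,(0,0,255),-1)
    if crop: im=im[crop[1]*k:crop[3]*k,crop[0]*k:crop[2]*k]
    cv2.imwrite('pics/'+f,im)
E
python3 - <<'E'
from h import *
p=robot.camera('wrist')
c=np.array([ray(p,*u,.018)[:2] for u in [(237,28),(371,6),(384,151),(266,164)]]);print(c.round(4))
x,f=fit([p],TRAY,[456,47,11]);print('wrist',x.round(2),f)
q=robot.camera('top');y,f=fit([q],TRAY,x);print('top',y.round(2),f)
s=robot.camera('side');y,f=fit([s],TRAY,x);print('side',y.round(2),f)
y,f=fit([p,q,s],TRAY,x);print('all',y.round(2),f)
overlay(p,place(TRAY,x[0]/1e3,x[1]/1e3,x[2]),'o1.png',(220,0,420,180),4)
E
```

```text
[[ 0.5385  0.1241]
 [ 0.5578 -0.0122]
 [ 0.4107 -0.0329]
 [ 0.3969  0.1007]]
wrist [453.35  48.97   8.95] -113.23311614990234
top [458.38  46.65   7.68] -78.16155242919922
side [457.31  51.01   8.76] -125.13461303710938
all [453.26  48.96   8.93] -308.63922119140625
```

View pics/o1.png

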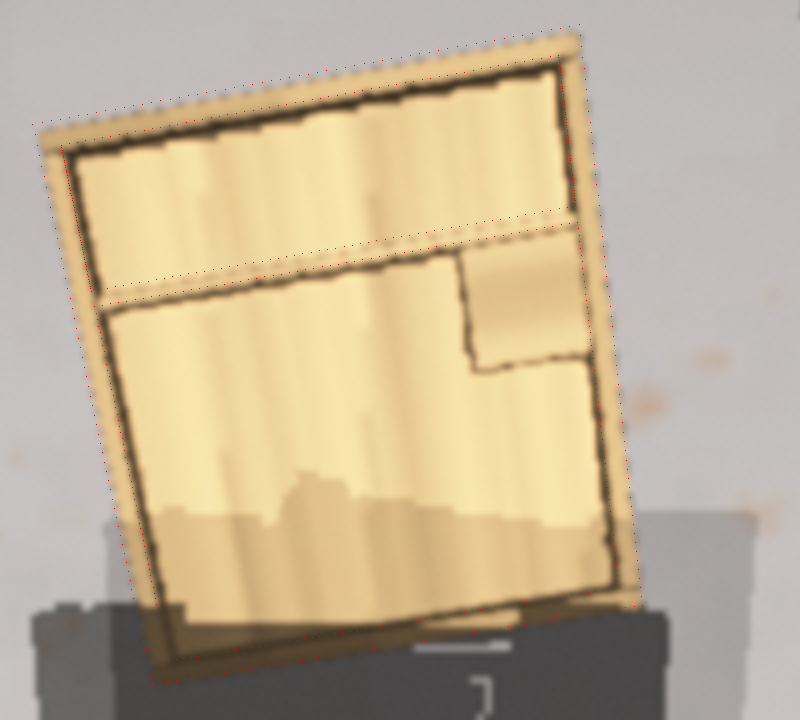

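>>> move_arm --series "55 0 0 0 0 -57;55 0 0 0 0 -57;55 0 0 0 0 -57;55 0 0 0 0 -57;55 0 0 0 0 -57;55 0 0 0 0 -57;55 0 0 0 0 -57;55 0 0 0 0 -57"

```text
time: 4.73
position: [0.4548, 0.049, 0.2795]
tool_rot: [0.879, 0.476, -0.0, -0.0]
ft_force: [0.4, 0.5, 0.5]
grip_width: 0.0868
grip_force: 0.0
```

>>> move_arm --series "20 30 0 0 0 -57;20 30 0 0 0 -57;20 30 0 0 0 -57;20 30 0 0 0 -57;20 30 0 0 0 -57;20 30 0 0 0 -57;20 30 0 0 0 -57;20 30 0 0 0 -57"

```text
time: 5.4
position: [0.4908, 0.0492, 0.2794]
tool_rot: [0.545, 0.838, -0.0, -0.0]
ft_force: [0.5, -0.9, -0.5]
grip_width: 0.0873
grip_force: 0.0
```

```bash
python3 - <<'E'
from h import *
st(); rel(.56,.04,.28,180)
p=robot.camera('wrist');x,f=fit([p],TRAY,[456,48,9]);print('wrist',x.round(2),f)
E
```

```text
t 5.4 pos [0.4908 0.0492 0.2794] yaw 113.91 F [ 0.5 -0.9 -0.5] w 0.0873 gf 0.0 q6 -0.54
rel [-36.4  59.5  -0.6  -0.   -0.  -66.1] norm 70.0
wrist [454.07  48.44   8.93] -108.87188720703125
```

>>> move_arm --series "-36 60 0 0 0 -57;-36 60 0 0 0 -57;-36 60 0 0 0 -57;-36 60 0 0 0 -57;-36 60 0 0 0 -57;-36 60 0 0 0 -57;-36 60 0 0 0 -57;-36 60 0 0 0 -57"

```text
time: 6.12
position: [0.5602, 0.0404, 0.2793]
tool_rot: [0.08, 0.997, 0.0, -0.0]
ft_force: [-0.1, 0.4, -1.1]
grip_width: 0.087
grip_force: 0.0
```

```bash
python3 - <<'E'
from h import *
st(); 
p=robot.camera('wrist');x,f=fit([p],TRAY,[456,48,9]);print('wrist',x.round(2),f)
overlay(p,place(TRAY,x[0]/1e3,x[1]/1e3,x[2]),'o2.png',(200,0,440,200),3)
rel(.5475,-.354,.2,115)
E
```

```text
t 6.12 pos [0.5602 0.0404 0.2793] yaw 170.78 F [-0.1  0.4 -1.1] w 0.087 gf 0.0 q6 -1.54
wrist [457.05  50.14   9.8 ] -88.6983413696289
rel [ -49.2 -391.5   79.4   -0.    -0.    56. ] norm 402.0
```

View pics/o2.png

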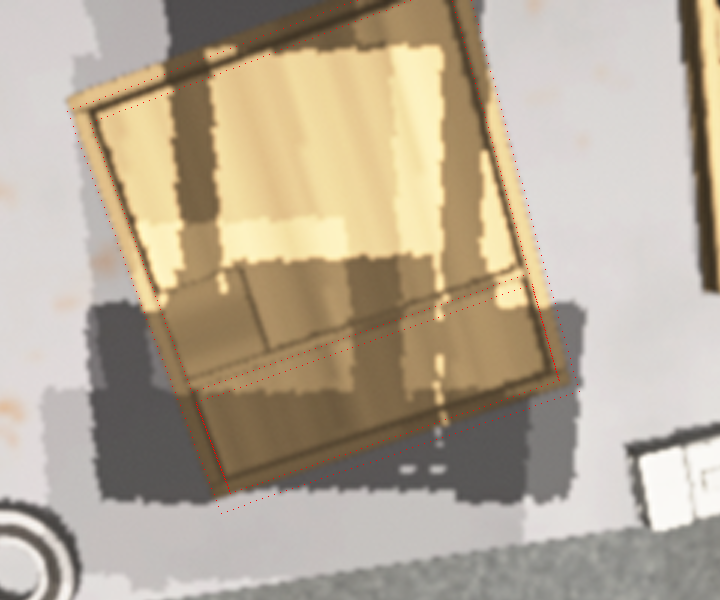

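```bash
cat >> h.py <<'E'
def woodmask(img):
    f=cv2.GaussianBlur(img,(0,0),0.8).astype(float); return f
def silfit(p,x0):
    """tray pose from its wood-coloured outline (shadow-free chroma edge of the hull)"""
    f=cv2.GaussianBlur(p['img'].astype(np.float32),(0,0),0.7)
    r=f[:,:,2]/(f.sum(2)+1)      # blue share: gray .33, wood ~.22
    m=np.clip((.33-r-.015)/.06,0,1)
    B=[(x,y,z) for x in(-54.5,94.5) for y in(-70.5,70.5) for z in(0,18)]; B=np.array(B)/1000
    def hull(v,k=8):
        u=proj(p,place(B,v[0]/1e3,v[1]/1e3,v[2])).astype(np.float32)
        h=cv2.convexHull(u)*1.0; H=np.zeros((400*4,640*4),np.uint8)
        cv2.fillPoly(H,[np.round((h+.5)*4*16-8).astype(np.int32)],255,shift=4)
        return cv2.resize(H,(640,400),interpolation=cv2.INTER_AREA)/255.
    roi=cv2.dilate((hull(x0)>0).astype(np.uint8),np.ones((25,25)))>0
    c=lambda v: np.abs(hull(v)-m)[roi].sum()
    s=np.array(x0,float)
    for k in range(2):
        r_=minimize(c,s,method='Nelder-Mead',options=dict(initial_simplex=s+np.array([[0,0,0],[4,0,0],[0,4,0],[0,0,3]]),xatol=.02,fatol=.1)); s=r_.x
    return s,r_.fun,m
E
python3 - <<'E'
from h import *
p=robot.camera('wrist');x,f,m=silfit(p,[454,49,9]);print('now',x.round(2),f); cv2.imwrite('pics/m.png',m*255)
z=np.load('w2.npz');q=dict(img=cv2.imread('pics/w2.png')[:,:,::-1],mtx=z['mtx'],world_to_cam=z['w']);x,f,m=silfit(q,[454,49,9]);print('w2',x.round(2),f)
for n in['side','top']:
    q=robot.camera(n);x,f,m=silfit(q,[454,49,9]);print(n,x.round(2),f)
a=cv2.imread('pics/m.png');o=np.hstack([cv2.resize(a,(400,250))])
overlay(p,place(TRAY,x[0]/1e3,x[1]/1e3,x[2]),'o3.png')
E
```

```text
now [452.65  48.62   9.25] 963.5850946990827
w2 [452.37  49.08   9.03] 1013.2911923083316
side [453.86  46.73   8.77] 327.7983643327137
top [454.88  46.95   9.59] 634.4149462706848[ WARN:0@0.595] global loadsave.cpp:1063 imwrite_ Unsupported depth image for selected encoder is fallbacked to CV_8U.
```

View pics/m.png

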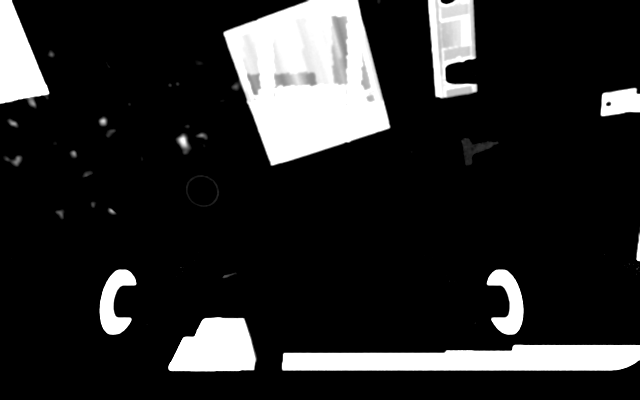

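Two opposite wrist views agree on the tray pose: (452.5, 48.9) mm, yaw 9.1°. Next I go to the long bracket.

>>> move_arm --series "-49 -391 40 0 0 56;-49 -391 40 0 0 56;-49 -391 40 0 0 56;-49 -391 40 0 0 56;-49 -391 40 0 0 56;-49 -391 40 0 0 56;-49 -391 40 0 0 56;-49 -391 40 0 0 56"

```text
time: 6.98
position: [0.5468, -0.2923, 0.2457]
tool_rot: [0.544, 0.839, 0.0, 0.0]
ft_force: [1.6, -0.2, 0.7]
grip_width: 0.0867
grip_force: 0.0
```

```bash
python3 - <<'E'
from h import *
st()
p=robot.camera('top')
for t in names()[2:8]:
    for d in robot.tip_of(p,t)[:2]: print(t,np.round(d['xyz'],4),round(d['p'],2),pix(p,d['xyz']))
rel(.5465,-.354,.13,115)
E
```

```text
t 6.98 pos [ 0.5468 -0.2923  0.2457] yaw 114.09 F [ 1.6 -0.2  0.7] w 0.0867 gf 0.0 q6 -1.09
step_bracket_ear [ 0.5441 -0.1937  0.0556] 0.68 [367. 180.]
step_bracket_ear [0.4554 0.0447 0.0008] 0.43 [286. 215.]
corner_bracket_ear [0.5242 0.0578 0.0072] 0.57 [281. 192.]
corner_bracket_ear [ 0.4258 -0.1029  0.0116] 0.57 [336. 224.]
step_bracket_foot [ 0.5048 -0.1993  0.0182] 0.79 [369. 196.]
step_bracket_foot [0.4529 0.0483 0.0016] 0.68 [285. 216.]
corner_bracket_foot [ 0.4272 -0.102   0.0129] 0.61 [336. 223.]
rel [-5.920e+01 -2.800e+01  1.158e+02 -0.000e+00 -1.000e-01 -3.000e-01] norm 133.0
```

>>> move_arm --series "-59 -28 30 0 0 0;-59 -28 30 0 0 0;-59 -28 60 0 0 0;-59 -28 100 0 0 0;-59 -28 130 0 0 0;-59 -28 160 0 0 0;-59 -28 177 0 0 0;-59 -28 177 0 0 0" --jaw 1

```text
time: 8.0
position: [0.5447, -0.3514, 0.0648]
tool_rot: [0.539, 0.842, 0.001, -0.005]
ft_force: [-0.5, 0.7, 0.1]
grip_width: 0.0869
grip_force: 0.0
```

>>> move_arm --series "0 0 0 0 0 0;0 0 0 0 0 0;0 0 0 0 0 0;0 0 0 0 0 0;0 0 0 0 0 0;0 0 0 0 0 0;0 0 0 0 0 0;0 0 0 0 0 0" --jaw 0.2 --newtons 15

```text
time: 8.67
position: [0.5465, -0.3555, 0.0692]
tool_rot: [0.54, 0.842, -0.0, 0.0]
ft_force: [0.4, -0.6, -0.7]
grip_width: 0.0415
grip_force: 0.0
```

```bash
python3 - <<'E'
from h import *
st()
p=robot.camera('side')
for t in names()[2:8]:
    for d in robot.tip_of(p,t)[:1]: print(t,np.round(d['xyz'],4),round(d['p'],2),pix(p,d['xyz']))
E
```

```text
t 8.67 pos [ 0.5465 -0.3555  0.0692] yaw 114.66 F [ 0.4 -0.6 -0.7] w 0.0415 gf 0.0 q6 -1.18
long_bracket_ear [ 0.5422 -0.3559  0.0631] 0.56 [314. 139.]
step_bracket_ear [ 0.5439 -0.1976  0.0611] 0.82 [307. 172.]
corner_bracket_ear [ 0.4098 -0.147   0.0584] 0.74 [357. 188.]
long_bracket_foot [ 0.5403 -0.3998  0.0177] 0.79 [316. 144.]
step_bracket_foot [ 0.5096 -0.2031  0.0154] 0.66 [320. 185.]
corner_bracket_foot [ 0.4261 -0.1017  0.0101] 0.55 [349. 213.]
```

>>> move_arm --series "0 0 0 0 0 0;0 0 0 0 0 0;0 0 0 0 0 0;0 0 0 0 0 0;0 0 0 0 0 0;0 0 0 0 0 0" --jaw 0.2

```text
time: 9.52
position: [0.5466, -0.3552, 0.0689]
tool_rot: [0.54, 0.842, 0.0, 0.0]
ft_force: [1.0, 1.4, 0.8]
grip_width: 0.0264
grip_force: 15.0
```

>>> move_arm --series "0 0 0 0 0 0;0 0 0 0 0 0;0 0 0 0 0 0;0 0 0 0 0 0;0 0 0 0 0 0;0 0 0 0 0 7;0 0 0 0 0 14;0 0 0 0 0 21" --jaw 0.65

```text
time: 10.18
position: [0.5464, -0.3554, 0.0688]
tool_rot: [0.686, 0.727, -0.0, -0.0]
ft_force: [0.2, 0.9, 0.6]
grip_width: 0.0559
grip_force: 0.0
```

>>> move_arm --series "0 0 0 0 0 56;0 0 0 0 0 56;0 0 0 0 0 56;0 0 0 0 0 56;0 0 0 0 0 56;0 0 0 0 0 56;0 0 0 0 0 56;0 0 0 0 0 56"

```text
time: 10.85
position: [0.5464, -0.3554, 0.0689]
tool_rot: [0.947, 0.32, -0.0, -0.0]
ft_force: [-0.2, -0.3, 0.1]
grip_width: 0.0567
grip_force: 0.0
```

>>> move_arm --series "0 0 0 0 0 13;0 0 0 0 0 13;0 0 0 0 0 13;0 0 0 0 0 13"

```text
time: 11.18
position: [0.5464, -0.3553, 0.0689]
tool_rot: [0.977, 0.215, -0.0, -0.0]
ft_force: [0.4, 0.6, -0.3]
grip_width: 0.0569
grip_force: 0.0
```

>>> move_arm --series "0 0 0 0 0 0;0 0 0 0 0 0;0 0 0 0 0 0;0 0 0 0 0 0;0 0 0 0 0 0;0 0 0 0 0 0;0 0 0 0 0 0;0 0 0 0 0 0" --jaw 0.05 --newtons 40

```text
time: 11.85
position: [0.5464, -0.3551, 0.0688]
tool_rot: [0.977, 0.214, -0.0, -0.0]
ft_force: [0.8, 0.8, 0.8]
grip_width: 0.0137
grip_force: 39.9
```

>>> move_arm --series "0 0 0 0 0 0;0 0 0 0 0 0;0 0 0 0 0 0;0 0 0 0 0 0"

```text
time: 12.18
position: [0.5464, -0.3551, 0.0688]
tool_rot: [0.977, 0.214, -0.0, -0.0]
ft_force: [-0.1, 1.2, 0.1]
grip_width: 0.0139
grip_force: 39.9
```

>>> move_arm --series "0 0 -20 0 0 0;0 0 -60 0 0 0;0 0 -100 0 0 0;0 0 -140 0 0 0;0 0 -140 0 0 0"

```text
time: 12.6
position: [0.5505, -0.3588, 0.2178]
tool_rot: [0.977, 0.214, 0.005, 0.007]
ft_force: [1.0, -1.8, -0.6]
grip_width: 0.0137
grip_force: 39.9
```

```bash
python3 -c "
from h import *
st(); rel(.4449,.09625,.2,99.1)"
```

```text
t 12.6 pos [ 0.5505 -0.3588  0.2178] yaw 24.68 F [ 1.  -1.8 -0.6] w 0.0137 gf 39.9 q6 0.39
rel [ 9.390e+01 -4.578e+02  1.110e+01  1.000e+00  3.000e-01 -7.440e+01] norm 468.0
```

>>> move_arm --series "95 -455 10 0 0 -56;95 -455 10 0 0 -56;95 -455 10 0 0 -56;95 -455 10 0 0 -56;95 -455 10 0 0 -56;95 -455 10 0 0 -56;95 -455 10 0 0 -56;95 -455 10 0 0 -56"

```text
time: 13.27
position: [0.471, -0.0287, 0.2012]
tool_rot: [0.761, 0.649, -0.0, -0.0]
ft_force: [0.8, 0.3, -2.5]
grip_width: 0.0137
grip_force: 39.9
```

```bash
python3 -c "
from h import *
st(); rel(.4449,.09625,.2,99.1)"
```

```text
t 13.27 pos [ 0.471  -0.0287  0.2012] yaw 80.96 F [ 0.8  0.3 -2.5] w 0.0137 gf 39.9 q6 -0.14
rel [119.3 -45.5   1.2  -0.   -0.  -18.1] norm 128.0
```

>>> move_arm --series "119 -45 0 0 0 -18;119 -45 0 0 0 -18;119 -45 0 0 0 -18;119 -45 0 0 0 -18;119 -45 0 0 0 -18;119 -45 0 0 0 -18"

```text
time: 13.77
position: [0.4472, 0.0943, 0.2015]
tool_rot: [0.651, 0.759, -0.0, 0.0]
ft_force: [0.6, -0.3, -3.2]
grip_width: 0.0138
grip_force: 40.0
```

```bash
python3 - <<'E'
from h import *
st(); rel(.4449,.09625,.12,99.1)
for n in ['side','wrist']:
    p=robot.camera(n); save(p,n+'3.png')
    for t in ['long_bracket_ear','long_bracket_foot']:
        for d in robot.tip_of(p,t)[:1]: print(n,t,np.round(d['xyz'],4),round(d['p'],2),pix(p,d['xyz']))
a=cv2.imread('pics/side3.png')[150:320,230:430];b=cv2.imread('pics/wrist3.png')
cv2.imwrite('pics/s3.png',np.vstack([cv2.resize(a,(470,400)),cv2.resize(b,(470,200))[:200]]))
E
```

```text
t 13.77 pos [0.4472 0.0943 0.2015] yaw 98.74 F [ 0.6 -0.3 -3.2] w 0.0138 gf 40.0 q6 -0.19
rel [ 2.3 -2.  81.5  0.   0.  -0.4] norm 82.0
side long_bracket_ear [0.4466 0.0976 0.196 ] 0.82 [341. 214.]
side long_bracket_foot [0.4884 0.0681 0.1528] 0.6 [320. 218.]
wrist long_bracket_ear [0.4429 0.0909 0.1901] 0.96 [303. 270.]
```

View pics/s3.png

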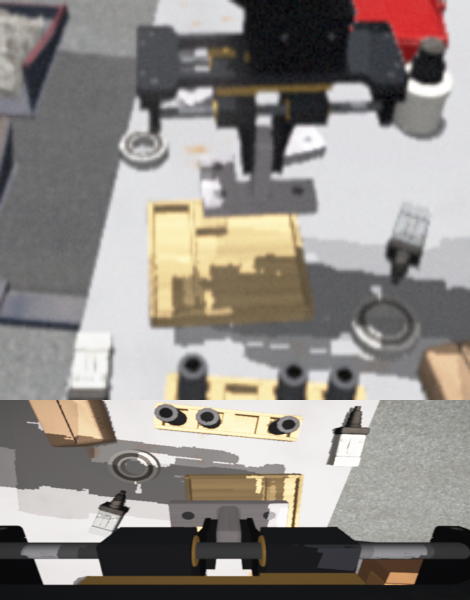

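>>> move_arm --series "2 -2 40 0 0 0;2 -2 80 0 0 0;2 -2 100 0 0 0;2 -2 100 0 0 0;2 -2 100 0 0 0;2 -2 100 0 0 0"

```text
time: 14.57
position: [0.4461, 0.0955, 0.1026]
tool_rot: [0.652, 0.758, 0.001, 0.001]
ft_force: [0.2, 0.0, -1.9]
grip_width: 0.0131
grip_force: 40.0
```

```bash
python3 -c "
from h import *
st(); rel(.4449,.09625,.0728,99.1)"
```

```text
t 14.57 pos [0.4461 0.0955 0.1026] yaw 98.62 F [ 0.2  0.  -1.9] w 0.0131 gf 40.0 q6 -0.19
rel [ 0.9 -1.2 29.8  0.1  0.  -0.5] norm 30.0
```

>>> move_arm --series "1 -1.2 5 0 0 -0.5;1 -1.2 10 0 0 -0.5;1 -1.2 13 0 0 -0.5;1 -1.2 16 0 0 -0.5;1 -1.2 18 0 0 -0.5;1 -1.2 20 0 0 -0.5;1 -1.2 20 0 0 -0.5;1 -1.2 20 0 0 -0.5"

```text
time: 15.23
position: [0.4447, 0.0966, 0.0818]
tool_rot: [0.648, 0.761, 0.001, 0.001]
ft_force: [1.8, -1.7, -3.2]
grip_width: 0.0135
grip_force: 40.0
```

```bash
python3 -c "
from h import *
st(); rel(.4449,.09625,.0728,99.1)"
```

```text
t 15.23 pos [0.4447 0.0966 0.0818] yaw 99.16 F [ 1.8 -1.7 -3.2] w 0.0135 gf 40.0 q6 -0.19
rel [-0.3  0.1  9.   0.1  0.   0.1] norm 9.0
```

>>> move_arm --series "0 0 2 0 0 0;0 0 4 0 0 0;0 0 6 0 0 0;0 0 8 0 0 0;0 0 9 0 0 0;0 0 9.5 0 0 0;0 0 9.5 0 0 0"

```text
time: 15.82
position: [0.4448, 0.0967, 0.0727]
tool_rot: [0.648, 0.761, 0.001, 0.001]
ft_force: [3.4, -2.7, 4.7]
grip_width: 0.0138
grip_force: 40.0
```

```bash
python3 -c "
from h import *
st(); rel(.4449,.09625,.0728,99.1)"
```

```text
t 15.82 pos [0.4448 0.0967 0.0727] yaw 99.16 F [ 3.4 -2.7  4.7] w 0.0138 gf 40.0 q6 -0.19
rel [-0.4  0.  -0.1  0.2  0.   0.1] norm 0.0
```

>>> move_arm --series "-0.5 0.5 -1 0 0 0;-1 1 -1 0 0 0;-1 1 -1 0 0 0;-1 1 -1 0 0 0"

```text
time: 16.15
position: [0.4448, 0.0962, 0.0731]
tool_rot: [0.648, 0.761, 0.0, -0.0]
ft_force: [2.8, 1.5, -0.8]
grip_width: 0.0135
grip_force: 40.0
```

```bash
python3 -c "
from h import *
st()"
```

```text
t 16.15 pos [0.4448 0.0962 0.0731] yaw 99.15 F [ 2.8  1.5 -0.8] w 0.0135 gf 40.0 q6 -0.19
```

>>> move_arm --series "0 0.5 0 0 0 0;0 1 0 0 0 0;0 1 0 0 0 0;0 1 0 0 0 0"

```text
time: 16.48
position: [0.445, 0.0963, 0.073]
tool_rot: [0.648, 0.761, -0.0, -0.001]
ft_force: [1.8, 2.0, -2.5]
grip_width: 0.0141
grip_force: 40.0
```

```bash
python3 -c "
from h import *
st()"
```

```text
t 16.48 pos [0.445  0.0963 0.073 ] yaw 99.16 F [ 1.8  2.  -2.5] w 0.0141 gf 40.0 q6 -0.19
```

>>> move_arm --series "0 0 0 0 0 0;0 0 0 0 0 0;0 0 0 0 0 0;0 0 0 0 0 0;0 0 0 0 0 0;0 0 0 0 0 0" --jaw 0.5

```text
time: 16.98
position: [0.4453, 0.096, 0.0732]
tool_rot: [0.648, 0.761, -0.0, -0.0]
ft_force: [-0.0, -0.5, -0.0]
grip_width: 0.0413
grip_force: 0.0
```

>>> move_arm --series "0 0 -30 0 0 0;0 0 -70 0 0 0;-40 0 -110 0 0 0;-80 0 -150 0 0 0;-120 0 -150 0 0 0;-160 0 -150 0 0 0;-200 0 -150 0 0 0;-200 0 -150 0 0 0" --jaw 1

```text
time: 17.65
position: [0.4792, -0.1061, 0.2245]
tool_rot: [0.649, 0.761, -0.0, 0.003]
ft_force: [0.6, 0.7, 0.5]
grip_width: 0.0845
grip_force: 0.0
```

```bash
python3 - <<'E'
from h import *
st()
for n in ['side','wrist','top']:
    p=robot.camera(n); save(p,n+'4.png')
    for t in names()[2:8]:
        for d in robot.tip_of(p,t)[:2]:
            if d['p']>.5: print(n,t,np.round(d['xyz'],4),round(d['p'],2),pix(p,d['xyz']))
E
```

```text
t 17.65 pos [ 0.4792 -0.1061  0.2245] yaw 99.02 F [0.6 0.7 0.5] w 0.0845 gf 0.0 q6 -0.6
side long_bracket_ear [0.4428 0.102  0.0651] 0.68 [339. 262.]
side step_bracket_ear [ 0.5426 -0.1976  0.0623] 0.59 [308. 172.]
side corner_bracket_ear [ 0.4116 -0.1449  0.0582] 0.77 [356. 189.]
side long_bracket_foot [0.486 0.071 0.024] 0.59 [320. 261.]
side long_bracket_foot [0.5256 0.0581 0.0048] 0.54 [303. 261.]
side step_bracket_foot [ 0.5064 -0.2028  0.017 ] 0.73 [321. 184.]
side corner_bracket_foot [ 0.4247 -0.1045  0.0163] 0.84 [350. 211.]
wrist step_bracket_ear [ 0.5427 -0.1912  0.0583] 0.78 [365. 286.]
wrist corner_bracket_ear [ 0.4084 -0.1395  0.0616] 0.64 [230. 216.]
wrist step_bracket_foot [ 0.5078 -0.2018  0.0174] 0.72 [326. 270.]
wrist corner_bracket_foot [ 0.4269 -0.1069  0.0187] 0.75 [262. 173.]
top long_bracket_ear [0.4443 0.096  0.0617] 0.95 [265. 219.]
top step_bracket_ear [ 0.5397 -0.1916  0.0593] 0.65 [367. 182.]
top long_bracket_foot [0.482  0.0774 0.0213] 0.62 [274. 206.]
top step_bracket_foot [0.4889 0.2075 0.0367] 0.58 [228. 205.]
```

View pics/wrist4.png

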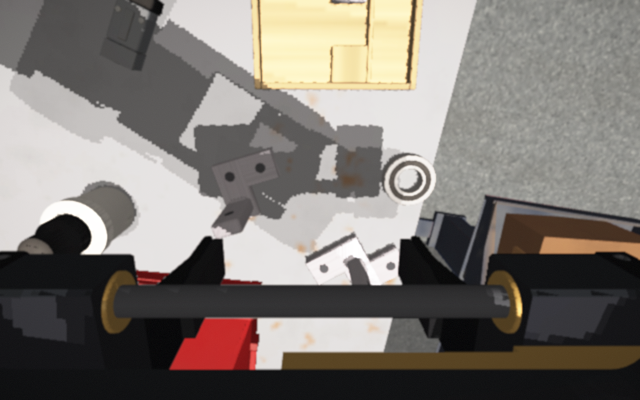

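```bash
python3 -c "
from h import *
st(); rel(.5422,-.1935,.12,40)"
```

```text
t 18.7 pos [ 0.4775 -0.1014  0.2232] yaw 99.17 F [1.4 0.1 0.1] w 0.0865 gf 0.0 q6 -0.6
rel [-101.2   49.2  103.2   -0.     0.    59.2] norm 153.0
```

>>> move_arm --series "-101 49 60 0 0 59;-101 49 60 0 0 59;-101 49 60 0 0 59;-101 49 60 0 0 59;-101 49 60 0 0 59;-101 49 60 0 0 59;-101 49 60 0 0 59;-101 49 60 0 0 59"

```text
time: 19.37
position: [0.5419, -0.1935, 0.1628]
tool_rot: [0.935, 0.354, -0.0, -0.0]
ft_force: [-0.1, 0.8, 0.1]
grip_width: 0.087
grip_force: 0.0
```

```bash
python3 -c "
from h import *
st(); rel(.5422,-.1935,.0688,40)
p=robot.camera('side')
for t in names()[2:8]:
        for d in robot.tip_of(p,t)[:2]:
            if d['p']>.5: print(t,np.round(d['xyz'],4),round(d['p'],2),pix(p,d['xyz']))"
```

```text
t 19.37 pos [ 0.5419 -0.1935  0.1628] yaw 41.49 F [-0.1  0.8  0.1] w 0.087 gf 0.0 q6 0.31
rel [ 0.2  0.3 94.  -0.   0.   1.5] norm 94.0
long_bracket_ear [0.4407 0.0977 0.0645] 0.85 [341. 260.]
step_bracket_ear [ 0.5401 -0.1976  0.0607] 0.93 [309. 172.]
corner_bracket_ear [0.49   0.209  0.0354] 0.72 [311. 314.]
corner_bracket_ear [ 0.4115 -0.1489  0.0573] 0.65 [356. 188.]
long_bracket_foot [0.4836 0.0699 0.0235] 0.77 [321. 261.]
long_bracket_foot [ 0.4262 -0.1036  0.0109] 0.7 [349. 213.]
step_bracket_foot [ 0.5073 -0.2005  0.0173] 0.74 [321. 185.]
corner_bracket_foot [ 0.4257 -0.1063  0.0135] 0.59 [349. 211.]
```

>>> move_arm --series "0 0 30 0 0 1.5;0 0 60 0 0 1.5;0 0 80 0 0 1.5;0 0 94 0 0 1.5;0 0 94 0 0 1.5;0 0 94 0 0 1.5"

```text
time: 20.22
position: [0.5417, -0.193, 0.0686]
tool_rot: [0.938, 0.345, -0.001, -0.001]
ft_force: [-0.2, 0.2, 0.1]
grip_width: 0.0868
grip_force: 0.0
```

>>> move_arm --series "0 0 0 0 0 0;0 0 0 0 0 0;0 0 0 0 0 0;0 0 0 0 0 0;0 0 0 0 0 0;0 0 0 0 0 0;0 0 0 0 0 0;0 0 0 0 0 0" --jaw 0.2 --newtons 15

```text
time: 20.88
position: [0.542, -0.1932, 0.0693]
tool_rot: [0.939, 0.345, 0.0, 0.0]
ft_force: [0.6, -0.0, -0.4]
grip_width: 0.0417
grip_force: 0.0
```

>>> move_arm --series "0 0 0 0 0 0;0 0 0 0 0 0;0 0 0 0 0 0;0 0 0 0 0 0;0 0 0 0 0 0;0 0 0 0 0 0"

```text
time: 21.38
position: [0.5421, -0.1933, 0.0692]
tool_rot: [0.939, 0.345, 0.0, 0.0]
ft_force: [-0.0, 0.1, -1.0]
grip_width: 0.0259
grip_force: 14.8
```

Squeezed to 26 mm, so the ear is centred that way. Next I open, turn 90° (tool −90) and grip across the 14 mm.

>>> move_arm --series "0 0 0 0 0 0;0 0 0 0 0 0;0 0 0 0 0 0;0 0 0 0 0 0;0 0 0 0 0 0;0 0 0 0 0 -7;0 0 0 0 0 -14;0 0 0 0 0 -21" --jaw 0.65

```text
time: 22.05
position: [0.542, -0.1932, 0.0692]
tool_rot: [0.858, 0.513, -0.0, -0.0]
ft_force: [-0.1, 0.3, 0.4]
grip_width: 0.0562
grip_force: 0.0
```

>>> move_arm --series "0 0 0 0 0 -56;0 0 0 0 0 -56;0 0 0 0 0 -56;0 0 0 0 0 -56;0 0 0 0 0 -56;0 0 0 0 0 -56;0 0 0 0 0 -56;0 0 0 0 0 -56"

```text
time: 22.72
position: [0.542, -0.1932, 0.0693]
tool_rot: [0.517, 0.856, -0.0, -0.0]
ft_force: [-0.3, -0.1, 0.5]
grip_width: 0.0565
grip_force: 0.0
```

>>> move_arm --series "0 0 0 0 0 -13;0 0 0 0 0 -13;0 0 0 0 0 -13;0 0 0 0 0 -13"

```text
time: 23.05
position: [0.542, -0.1932, 0.0692]
tool_rot: [0.421, 0.907, 0.0, -0.0]
ft_force: [-0.2, 0.1, 0.1]
grip_width: 0.0566
grip_force: 0.0
```

>>> move_arm --series "0 0 0 0 0 0;0 0 0 0 0 0;0 0 0 0 0 0;0 0 0 0 0 0;0 0 0 0 0 0;0 0 0 0 0 0;0 0 0 0 0 0;0 0 0 0 0 0" --jaw 0.05 --newtons 40

```text
time: 23.72
position: [0.5419, -0.1933, 0.0692]
tool_rot: [0.42, 0.908, -0.0, -0.0]
ft_force: [-0.9, -0.0, -0.6]
grip_width: 0.0143
grip_force: 39.9
```

>>> move_arm --series "0 0 0 0 0 0;0 0 0 0 0 0;0 0 0 0 0 0;0 0 0 0 0 0"

```text
time: 24.05
position: [0.5419, -0.1933, 0.0692]
tool_rot: [0.42, 0.908, -0.0, -0.0]
ft_force: [-0.9, -1.6, 0.5]
grip_width: 0.0134
grip_force: 39.9
```

>>> move_arm --series "0 0 -20 0 0 0;0 0 -60 0 0 0;0 0 -100 0 0 0;0 0 -140 0 0 0;0 0 -140 0 0 0;0 0 -140 0 0 0"

```text
time: 24.55
position: [0.5434, -0.1938, 0.2117]
tool_rot: [0.42, 0.908, -0.0, 0.003]
ft_force: [0.5, -0.3, -2.3]
grip_width: 0.0137
grip_force: 39.9
```

```bash
python3 -c "
from h import *
st(); rel(.4525,.04885,.2,99.1)
p=robot.camera('side')
for t in names()[2:8]:
        for d in robot.tip_of(p,t)[:2]:
            if d['p']>.5: print(t,np.round(d['xyz'],4),round(d['p'],2),pix(p,d['xyz']))"
```

```text
t 24.55 pos [ 0.5434 -0.1938  0.2117] yaw 130.38 F [ 0.5 -0.3 -2.3] w 0.0137 gf 39.9 q6 -1.24
rel [2.438e+02 8.790e+01 1.050e+01 2.000e-01 3.000e-01 3.130e+01] norm 259.0
long_bracket_ear [0.4401 0.1009 0.0652] 0.89 [341. 261.]
step_bracket_ear [ 0.5449 -0.1959  0.2023] 0.93 [307. 126.]
corner_bracket_ear [ 0.4107 -0.1441  0.0578] 0.94 [357. 189.]
long_bracket_foot [0.4845 0.0715 0.0228] 0.83 [320. 262.]
step_bracket_foot [ 0.5085 -0.2017  0.1599] 0.85 [321. 140.]
corner_bracket_foot [ 0.4283 -0.1044  0.0131] 0.59 [348. 212.]
```

>>> move_arm --series "244 88 10 0 0 31.3;244 88 10 0 0 31.3;244 88 10 0 0 31.3;244 88 10 0 0 31.3;244 88 10 0 0 31.3;244 88 10 0 0 31.3;244 88 10 0 0 31.3;244 88 10 0 0 31.3"

```text
time: 25.57
position: [0.4481, 0.0526, 0.1984]
tool_rot: [0.647, 0.762, -0.001, -0.002]
ft_force: [0.2, -0.6, -0.8]
grip_width: 0.0135
grip_force: 39.9
```

>>> move_arm --series "0 0 30 0 0 0;0 0 60 0 0 0;0 0 85 0 0 0;0 0 98 0 0 0;0 0 98 0 0 0;0 0 98 0 0 0;0 0 98 0 0 0"

```text
time: 26.15
position: [0.4523, 0.0489, 0.1016]
tool_rot: [0.649, 0.761, 0.0, 0.001]
ft_force: [-0.2, 0.7, -1.9]
grip_width: 0.0134
grip_force: 39.9
```

```bash
python3 -c "
from h import *
st(); rel(.4525,.04885,.0732,99.1)"
```

```text
t 26.15 pos [0.4523 0.0489 0.1016] yaw 99.03 F [-0.2  0.7 -1.9] w 0.0134 gf 39.9 q6 -0.3
rel [-0.   0.2 28.4  0.1  0.  -0.1] norm 28.0
```

>>> move_arm --series "0 0 5 0 0 0;0 0 9 0 0 0;0 0 12 0 0 0;0 0 14 0 0 0;0 0 16 0 0 0;0 0 18 0 0 0;0 0 20 0 0 0;0 0 20 0 0 0"

```text
time: 26.82
position: [0.452, 0.0496, 0.0811]
tool_rot: [0.649, 0.761, 0.001, 0.001]
ft_force: [1.8, -0.8, -2.3]
grip_width: 0.0138
grip_force: 39.9
```

```bash
python3 -c "
from h import *
st(); rel(.4525,.04885,.0732,99.1)"
```

```text
t 26.82 pos [0.452  0.0496 0.0811] yaw 99.07 F [ 1.8 -0.8 -2.3] w 0.0138 gf 39.9 q6 -0.3
rel [-0.8  0.3  7.9  0.1  0.  -0. ] norm 8.0
```

Low force, going in. I continue down with a 0.8 mm correction.

>>> move_arm --series "-0.8 0.5 1 0 0 0;-0.8 0.5 3 0 0 0;-0.8 0.5 5 0 0 0;-0.8 0.5 7 0 0 0;-0.8 0.5 8 0 0 0;-0.8 0.5 8.3 0 0 0;-0.8 0.5 8.3 0 0 0"

```text
time: 27.4
position: [0.4524, 0.0488, 0.0732]
tool_rot: [0.649, 0.761, 0.0, 0.001]
ft_force: [3.3, 0.7, 1.9]
grip_width: 0.0142
grip_force: 39.9
```

```bash
python3 -c "
from h import *
st(); rel(.4525,.04885,.0732,99.1)"
```

```text
t 27.4 pos [0.4524 0.0488 0.0732] yaw 99.07 F [3.3 0.7 1.9] w 0.0142 gf 39.9 q6 -0.3
rel [ 0.   0.1 -0.   0.1  0.  -0. ] norm 0.0
```

>>> move_arm --series "0 0 0 0 0 0;0 0 0 0 0 0;0 0 0 0 0 0;0 0 0 0 0 0;0 0 0 0 0 0;0 0 0 0 0 0" --jaw 0.5

```text
time: 27.9
position: [0.451, 0.049, 0.0728]
tool_rot: [0.649, 0.761, -0.0, -0.0]
ft_force: [-0.7, 0.1, 0.3]
grip_width: 0.0412
grip_force: 0.0
```

>>> move_arm --series "0 0 -30 0 0 0;0 0 -70 0 0 0;0 0 -110 0 0 0;-40 0 -140 0 0 0;-80 0 -140 0 0 0;-120 0 -140 0 0 0;-120 0 -140 0 0 0" --jaw 1

```text
time: 28.48
position: [0.4736, -0.0759, 0.2145]
tool_rot: [0.651, 0.759, 0.0, 0.004]
ft_force: [0.2, -0.0, -0.3]
grip_width: 0.0816
grip_force: 0.0
```

```bash
python3 - <<'E'
from h import *
st()
for n in ['side','wrist','top']:
    p=robot.camera(n); save(p,n+'5.png')
    for t in names()[2:8]:
        for d in robot.tip_of(p,t)[:2]:
            if d['p']>.5: print(n,t,np.round(d['xyz'],4),round(d['p'],2),pix(p,d['xyz']))
rel(.4105,-.143,.13,112)
E
```

```text
t 28.48 pos [ 0.4736 -0.0759  0.2145] yaw 98.82 F [ 0.2 -0.  -0.3] w 0.0816 gf 0.0 q6 -0.54
side long_bracket_ear [0.4416 0.1013 0.0661] 0.86 [340. 261.]
side long_bracket_ear [0.4875 0.0698 0.0261] 0.68 [319. 260.]
side step_bracket_ear [0.4544 0.048  0.0668] 0.89 [335. 241.]
side corner_bracket_ear [ 0.4111 -0.1455  0.0563] 0.66 [356. 189.]
side long_bracket_foot [0.4847 0.0727 0.0228] 0.88 [320. 262.]
side step_bracket_foot [0.4175 0.0616 0.0231] 0.98 [351. 260.]
side corner_bracket_foot [ 0.4243 -0.1017  0.0154] 0.71 [350. 212.]
wrist step_bracket_ear [0.4487 0.0475 0.0637] 0.92 [310.  36.]
wrist corner_bracket_ear [ 0.4068 -0.1399  0.0619] 0.86 [230. 255.]
wrist long_bracket_foot [0.4785 0.074  0.0198] 0.7 [351.  16.]
wrist step_bracket_foot [0.4174 0.0607 0.0182] 0.85 [276.  21.]
wrist corner_bracket_foot [ 0.4235 -0.1016  0.0193] 0.62 [261. 202.]
top long_bracket_ear [0.4432 0.0945 0.0653] 0.64 [266. 219.]
top corner_bracket_ear [ 0.4106 -0.1456  0.0631] 0.67 [352. 228.]
top long_bracket_foot [0.4799 0.0744 0.0231] 0.56 [275. 207.]
top step_bracket_foot [0.4203 0.0583 0.0201] 0.54 [281. 227.]
top corner_bracket_foot [ 0.4261 -0.1022  0.0123] 0.56 [336. 224.]
rel [-63.  -70.9  82.9   0.   -0.  -12.9] norm 126.0
```

```bash
python3 - <<'E'
from h import *
s=robot.camera('side');t=robot.camera('top');w=robot.camera('wrist')
b=ray(s,408,205,0);print('base',b)
for z in (.05,.08,.1,.12,.15): print(z,pix(s,[b[0],b[1]+-.02,z]),pix(t,[b[0],b[1]-.02,z]))
o=np.vstack([cv2.resize(s['img'][150:230,340:440],(500,400)),cv2.resize(t['img'][200:300,320:420],(500,400))[100:300]])[:,:,::-1]
cv2.imwrite('pics/b.png',o)
E
```

```text
base [ 0.26895192 -0.16196854  0.        ]
0.05 [411. 186.] [367. 279.]
0.08 [413. 177.] [367. 280.]
0.1 [414. 171.] [368. 281.]
0.12 [416. 164.] [369. 282.]
0.15 [418. 154.] [370. 283.]
```

View pics/b.png

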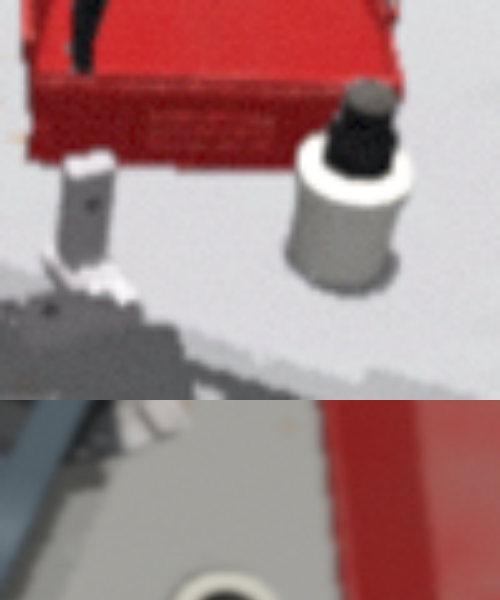

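>>> move_arm --series "-63 -71 20 0 0 -13;-63 -71 30 0 0 -13;-63 -71 60 0 0 -13;-63 -71 100 0 0 -13;-63 -71 130 0 0 -13;-63 -71 145 0 0 -13;-63 -71 145 0 0 -13;-63 -71 145 0 0 -13"

```text
time: 30.35
position: [0.4101, -0.1429, 0.0674]
tool_rot: [0.559, 0.829, 0.0, -0.001]
ft_force: [0.1, 0.1, -1.0]
grip_width: 0.0871
grip_force: 0.0
```

```bash
python3 -c "
from h import *
st(); rel(.4103,-.143,.069,112)"
```

```text
t 30.35 pos [ 0.4101 -0.1429  0.0674] yaw 112.06 F [ 0.1  0.1 -1. ] w 0.0871 gf 0.0 q6 -0.98
rel [-0.2  0.1 -1.6 -0.1 -0.1  0.1] norm 2.0
```

>>> move_arm --series "0 0 0 0 0 0;0 0 0 0 0 0;0 0 0 0 0 0;0 0 0 0 0 0;0 0 0 0 0 0;0 0 0 0 0 0;0 0 0 0 0 0;0 0 0 0 0 0" --jaw 0.2 --newtons 15

```text
time: 31.02
position: [0.4104, -0.143, 0.068]
tool_rot: [0.559, 0.829, 0.0, 0.0]
ft_force: [-0.3, -0.5, 0.4]
grip_width: 0.0417
grip_force: 0.0
```

>>> move_arm --series "0 0 0 0 0 0;0 0 0 0 0 0;0 0 0 0 0 0;0 0 0 0 0 0;0 0 0 0 0 0;0 0 0 0 0 0"

```text
time: 31.52
position: [0.4103, -0.143, 0.0679]
tool_rot: [0.559, 0.829, -0.0, -0.0]
ft_force: [0.2, 0.1, 0.3]
grip_width: 0.026
grip_force: 15.0
```

>>> move_arm --series "0 0 0 0 0 0;0 0 0 0 0 0;0 0 0 0 0 0;0 0 0 0 0 0;0 0 0 0 0 0;0 0 0 0 0 7;0 0 0 0 0 14;0 0 0 0 0 21" --jaw 0.65

```text
time: 32.18
position: [0.4103, -0.143, 0.0679]
tool_rot: [0.703, 0.712, -0.0, -0.0]
ft_force: [-0.0, 0.4, 0.9]
grip_width: 0.056
grip_force: 0.0
```

>>> move_arm --series "0 0 0 0 0 56;0 0 0 0 0 56;0 0 0 0 0 56;0 0 0 0 0 56;0 0 0 0 0 56;0 0 0 0 0 56;0 0 0 0 0 56;0 0 0 0 0 56"

```text
time: 32.85
position: [0.4104, -0.143, 0.0679]
tool_rot: [0.954, 0.299, 0.0, 0.0]
ft_force: [-0.3, -1.0, -0.5]
grip_width: 0.0567
grip_force: 0.0
```

>>> move_arm --series "0 0 0 0 0 13;0 0 0 0 0 13;0 0 0 0 0 13;0 0 0 0 0 13"

```text
time: 33.18
position: [0.4103, -0.143, 0.0679]
tool_rot: [0.981, 0.193, -0.0, 0.0]
ft_force: [-0.0, 0.3, 0.2]
grip_width: 0.0571
grip_force: 0.0
```

>>> move_arm --series "0 0 0 0 0 0;0 0 0 0 0 0;0 0 0 0 0 0;0 0 0 0 0 0;0 0 0 0 0 0;0 0 0 0 0 0;0 0 0 0 0 0;0 0 0 0 0 0" --jaw 0.05 --newtons 40

```text
time: 33.85
position: [0.4105, -0.1431, 0.0679]
tool_rot: [0.981, 0.191, 0.0, 0.0]
ft_force: [0.9, -1.3, 0.0]
grip_width: 0.0134
grip_force: 39.9
```

>>> move_arm --series "0 0 0 0 0 0;0 0 0 0 0 0;0 0 0 0 0 0;0 0 0 0 0 0"

```text
time: 34.18
position: [0.4105, -0.1431, 0.0679]
tool_rot: [0.982, 0.191, 0.0, 0.0]
ft_force: [0.9, -0.4, 0.0]
grip_width: 0.0138
grip_force: 39.9
```

>>> move_arm --series "0 0 -20 0 0 0;0 0 -60 0 0 0;0 0 -100 0 0 0;0 0 -140 0 0 0;0 0 -140 0 0 0;0 0 -140 0 0 0"

```text
time: 34.68
position: [0.4112, -0.1434, 0.2097]
tool_rot: [0.981, 0.192, 0.002, 0.002]
ft_force: [0.4, 0.2, -1.3]
grip_width: 0.0134
grip_force: 39.9
```

```bash
python3 -c "
from h import *
st(); rel(.4616,.0012,.2,99.1)
p=robot.camera('side')
for t in names()[2:8]:
        for d in robot.tip_of(p,t)[:2]:
            if d['p']>.5: print(t,np.round(d['xyz'],4),round(d['p'],2),pix(p,d['xyz']))"
```

```text
t 34.68 pos [ 0.4112 -0.1434  0.2097] yaw 22.09 F [ 0.4  0.2 -1.3] w 0.0134 gf 39.9 q6 0.59
rel [ 101.  -115.1    9.5    0.3    0.   -77. ] norm 153.0
long_bracket_ear [0.4422 0.0993 0.0699] 0.79 [340. 259.]
long_bracket_ear [0.4119 0.2055 0.0295] 0.65 [352. 317.]
step_bracket_ear [0.4566 0.0476 0.0637] 0.72 [334. 242.]
step_bracket_ear [0.4555 0.0506 0.0021] 0.57 [334. 261.]
corner_bracket_ear [ 0.4106 -0.1457  0.2007] 0.86 [362. 141.]
long_bracket_foot [0.4842 0.0704 0.022 ] 0.67 [320. 261.]
step_bracket_foot [0.4163 0.0569 0.0192] 0.75 [351. 260.]
corner_bracket_foot [ 0.4296 -0.1011  0.1558] 0.64 [352. 168.]
```

Seated TCP height will be 0.0719. I carry it over.

>>> move_arm --series "101 -115 10 0 0 -56;101 -115 10 0 0 -56;101 -115 10 0 0 -56;101 -115 10 0 0 -56;101 -115 10 0 0 -56;101 -115 10 0 0 -56;101 -115 10 0 0 -56;101 -115 10 0 0 -56"

```text
time: 35.7
position: [0.4603, 0.0021, 0.1968]
tool_rot: [0.775, 0.632, -0.001, -0.001]
ft_force: [0.1, -0.2, -1.9]
grip_width: 0.0135
grip_force: 39.9
```

>>> move_arm --series "0 0 0 0 0 -21;0 0 0 0 0 -21;0 0 0 0 0 -21;0 0 30 0 0 -21;0 0 60 0 0 -21;0 0 90 0 0 -21;0 0 97 0 0 -21;0 0 97 0 0 -21"

```text
time: 36.37
position: [0.4588, 0.0019, 0.0985]
tool_rot: [0.649, 0.761, -0.002, -0.003]
ft_force: [-0.0, 0.4, -0.5]
grip_width: 0.0136
grip_force: 39.9
```

```bash
python3 -c "
from h import *
robot.camera('top');robot.camera('top')
st(); rel(.4614,.0013,.0719,99.1)"
```

```text
t 36.47 pos [0.461  0.0015 0.101 ] yaw 99.07 F [ 0.2  0.  -1. ] w 0.0134 gf 39.9 q6 -0.4
rel [-0.3  0.3 29.1 -0.  -0.  -0. ] norm 29.0
```

>>> move_arm --series "0 0 5 0 0 0;0 0 9 0 0 0;0 0 12 0 0 0;0 0 14 0 0 0;0 0 16 0 0 0;0 0 18 0 0 0;0 0 20 0 0 0;0 0 20 0 0 0"

```text
time: 37.13
position: [0.4606, 0.0016, 0.0806]
tool_rot: [0.649, 0.761, -0.0, -0.0]
ft_force: [0.2, 0.2, -1.1]
grip_width: 0.0136
grip_force: 39.9
```

```bash
python3 -c "
from h import *
st(); rel(.4614,.0013,.0719,99.1)"
```

```text
t 37.13 pos [0.4606 0.0016 0.0806] yaw 99.08 F [ 0.2  0.2 -1.1] w 0.0136 gf 39.9 q6 -0.4
rel [-0.4  0.8  8.7 -0.  -0.  -0. ] norm 9.0
```

No contact force at all, so I continue.

>>> move_arm --series "0 0 2 0 0 0;0 0 4 0 0 0;0 0 6 0 0 0;0 0 8 0 0 0;0 0 9 0 0 0;0 0 9 0 0 0;0 0 9 0 0 0"

```text
time: 37.72
position: [0.4607, 0.0016, 0.0719]
tool_rot: [0.649, 0.761, -0.0, -0.0]
ft_force: [-0.9, 0.6, -1.2]
grip_width: 0.0142
grip_force: 39.9
```

>>> move_arm --series "0 0 0 0 0 0;0 0 0 0 0 0;0 0 0 0 0 0;0 0 0 0 0 0;0 0 0 0 0 0;0 0 0 0 0 0" --jaw 0.5

```text
time: 38.22
position: [0.4608, 0.0016, 0.072]
tool_rot: [0.649, 0.761, 0.0, 0.0]
ft_force: [0.9, -0.4, -0.3]
grip_width: 0.0414
grip_force: 0.0
```

>>> move_arm --series "0 0 -30 0 0 0;0 0 -70 0 0 0;0 0 -110 0 0 0;-40 0 -150 0 0 0;-80 0 -170 0 0 0;-80 0 -190 0 0 0;-80 0 -190 0 0 0" --jaw 1

```text
time: 38.8
position: [0.4776, -0.0817, 0.2674]
tool_rot: [0.65, 0.76, 0.002, 0.007]
ft_force: [0.2, -0.0, 0.1]
grip_width: 0.0816
grip_force: 0.0
```

```bash
python3 - <<'E'
from h import *
st()
ims=[]
for n in ['side','wrist']:
    p=robot.camera(n); save(p,n+'6.png')
    for t in names()[2:8]+['pocket_tray','spacer_0_mid']:
        for d in robot.tip_of(p,t)[:3]:
            if d['p']>.5: print(n,t,np.round(d['xyz'],4),round(d['p'],2),pix(p,d['xyz']))
a=cv2.imread('pics/side6.png')[220:340,270:410];b=cv2.imread('pics/wrist6.png')[0:200,180:500]
cv2.imwrite('pics/c6.png',np.vstack([cv2.resize(a,(420,360),interpolation=cv2.INTER_CUBIC),cv2.resize(b,(420,240))]))
E
```

```text
t 38.8 pos [ 0.4776 -0.0817  0.2674] yaw 98.9 F [ 0.2 -0.   0.1] w 0.0816 gf 0.0 q6 -0.55
side long_bracket_ear [0.4431 0.0996 0.066 ] 0.74 [339. 260.]
side step_bracket_ear [0.4545 0.0458 0.0626] 0.81 [335. 242.]
side corner_bracket_ear [ 4.586e-01 -2.000e-04  6.380e-02] 0.82 [335. 226.]
side long_bracket_foot [0.4847 0.0721 0.0244] 0.71 [320. 261.]
side step_bracket_foot [0.4199 0.0575 0.0196] 0.67 [350. 260.]
side corner_bracket_foot [0.4245 0.0263 0.0177] 0.93 [348. 250.]
side pocket_tray [ 0.4289  0.2016 -0.0032] 0.77 [342. 324.]
side spacer_0_mid [0.3735 0.2039 0.0351] 0.64 [372. 317.]
wrist long_bracket_ear [0.4484 0.047  0.0637] 0.62 [308.  33.]
wrist step_bracket_ear [0.4509 0.0453 0.065 ] 0.7 [311.  36.]
wrist step_bracket_ear [0.4193 0.0578 0.0183] 0.64 [281.  23.]
wrist corner_bracket_ear [0.4574 0.003  0.0632] 0.8 [310.  88.]
wrist long_bracket_foot [0.4816 0.0732 0.0201] 0.58 [347.  17.]
wrist step_bracket_foot [0.4169 0.0599 0.0198] 0.75 [278.  20.]
wrist corner_bracket_foot [0.4221 0.0271 0.0224] 0.58 [279.  57.]
wrist corner_bracket_foot [0.4573 0.0074 0.0659] 0.54 [311.  83.]
```

View pics/c6.png

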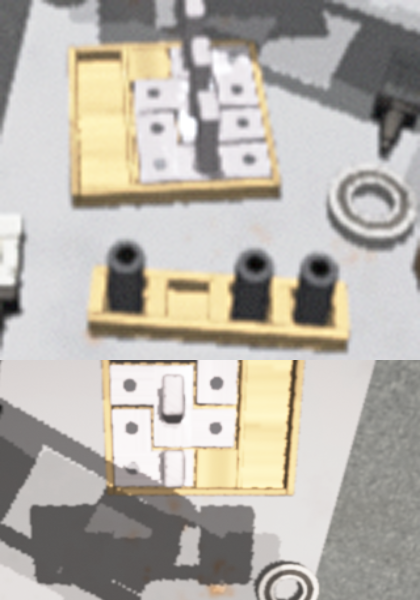

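Wrist and side views show all three brackets interlocked and flat in the recess. Next come the three spacers.

```bash
python3 - <<'E'
from h import *
z=np.load('w2.npz');q=dict(mtx=z['mtx'],world_to_cam=z['w'])
for u in [(152,72),(169,154),(174,188)]: print('w',ray(q,*u,.064).round(4))
s=robot.camera('side')
for u in [(312,304.5),(355,307.5),(376,309)]: print('s',ray(s,*u,.064).round(4))
p=robot.camera('side')
for d in robot.tip_of(p,'spacer_0_mid'): print(np.round(d['xyz'],4),round(d['p'],2))
rel(.37,.206,.2,180)
E
```

```text
w [0.4894 0.2041 0.064 ]
w [0.4121 0.1973 0.064 ]
w [0.3769 0.1962 0.064 ]
s [0.4887 0.2074 0.064 ]
s [0.4087 0.206  0.064 ]
s [0.3699 0.2054 0.064 ]
[0.3728 0.2052 0.0371] 0.63
rel [296.3 -57.4  61.9   0.    0.  -80.9] norm 308.0
```

>>> move_arm --series "295 -58 40 0 0 -56;295 -58 40 0 0 -56;295 -58 40 0 0 -56;295 -58 40 0 0 -56;295 -58 40 0 0 -56;295 -58 40 0 0 -56;295 -58 40 0 0 -56;295 -58 40 0 0 -56"

```text
time: 40.52
position: [0.3663, 0.2083, 0.2214]
tool_rot: [0.211, 0.977, 0.0, -0.001]
ft_force: [-0.4, -1.2, -0.6]
grip_width: 0.087
grip_force: 0.0
```

```bash
python3 -c "
from h import *
st(); rel(.371,.2055,.13,180)"
```

```text
t 40.52 pos [0.3663 0.2083 0.2214] yaw 155.64 F [-0.4 -1.2 -0.6] w 0.087 gf 0.0 q6 -0.9
rel [ -5.7  -0.7  91.4   0.   -0.2 -24.4] norm 92.0
```

>>> move_arm --series "0 0 20 0 0 -24;0 0 40 0 0 -24;0 0 60 0 0 -24;0 0 90 0 0 -24;0 0 100 0 0 -24;0 0 100 0 0 -24;0 0 100 0 0 -24"

```text
time: 41.1
position: [0.3695, 0.2047, 0.1216]
tool_rot: [0.008, 1.0, -0.0, -0.001]
ft_force: [0.1, 0.1, -0.1]
grip_width: 0.0872
grip_force: 0.0
```

```bash
python3 -c "
from h import *
st(); rel(.371,.2055,.053,180)"
```

```text
t 41.1 pos [0.3695 0.2047 0.1216] yaw 179.06 F [ 0.1  0.1 -0.1] w 0.0872 gf 0.0 q6 -1.31
rel [-1.6  0.9 68.6 -0.  -0.1 -0.9] norm 69.0
```

>>> move_arm --series "-1.5 1 30 0 0 0;-1.5 1 55 0 0 0;-1.5 1 69 0 0 0;-1.5 1 69 0 0 0;-1.5 1 69 0 0 0"

```text
time: 41.52
position: [0.3717, 0.2058, 0.0534]
tool_rot: [0.008, 1.0, 0.0, 0.0]
ft_force: [0.4, 0.3, 0.3]
grip_width: 0.0873
grip_force: 0.0
```

>>> move_arm --series "0 0 0 0 0 0;0 0 0 0 0 0;0 0 0 0 0 0;0 0 0 0 0 0;0 0 0 0 0 0;0 0 0 0 0 0;0 0 0 0 0 0;0 0 0 0 0 0" --jaw 0.1 --newtons 25

```text
time: 42.18
position: [0.3711, 0.2057, 0.0529]
tool_rot: [0.008, 1.0, -0.0, -0.0]
ft_force: [-0.3, 0.9, -0.2]
grip_width: 0.0418
grip_force: 0.0
```

>>> move_arm --series "0 0 0 0 0 0;0 0 0 0 0 0;0 0 0 0 0 0;0 0 0 0 0 0;0 0 0 0 0 0;0 0 0 0 0 0"

```text
time: 42.68
position: [0.371, 0.2057, 0.0528]
tool_rot: [0.008, 1.0, -0.0, -0.0]
ft_force: [-0.0, 0.5, -1.3]
grip_width: 0.0235
grip_force: 25.0
```

>>> move_arm --series "0 0 -20 0 0 0;0 0 -50 0 0 0;0 0 -90 0 0 0;0 0 -130 0 0 0;0 0 -150 0 0 0;0 0 -150 0 0 0;0 0 -150 0 0 0"

```text
time: 43.27
position: [0.3714, 0.2058, 0.2038]
tool_rot: [0.008, 1.0, 0.0, 0.001]
ft_force: [-1.0, 0.2, -1.1]
grip_width: 0.0235
grip_force: 25.0
```

```bash
python3 -c "
from h import *
st(); rel(.5168,.0994,.2,99.1)
p=robot.camera('wrist');save(p,'w7.png')"
```

```text
t 43.27 pos [0.3714 0.2058 0.2038] yaw 179.08 F [-1.   0.2 -1.1] w 0.0235 gf 25.0 q6 -1.31
rel [-1.471e+02 -1.041e+02  4.100e+00  2.000e-01  1.000e-01  8.000e+01] norm 180.0
```

>>> move_arm --series "-147 -104 0 0 0 56;-147 -104 0 0 0 56;-147 -104 0 0 0 56;-147 -104 0 0 0 56;-147 -104 0 0 0 56;-147 -104 0 0 0 56;-147 -104 0 0 0 56;-147 -104 0 0 0 56"

```text
time: 43.98
position: [0.515, 0.0987, 0.1997]
tool_rot: [0.48, 0.877, -0.002, -0.003]
ft_force: [-0.0, 0.4, -0.7]
grip_width: 0.0228
grip_force: 25.0
```

>>> move_arm --series "0 0 0 0 0 24;0 0 20 0 0 24;0 0 50 0 0 24;0 0 80 0 0 24;0 0 100 0 0 24;0 0 100 0 0 24;0 0 100 0 0 24;0 0 100 0 0 24"

```text
time: 44.65
position: [0.5162, 0.0993, 0.1024]
tool_rot: [0.649, 0.761, -0.0, -0.001]
ft_force: [0.2, -0.2, -1.0]
grip_width: 0.0234
grip_force: 25.0
```

```bash
python3 -c "
from h import *
st(); rel(.5168,.0994,.053,99.1)
p=robot.camera('side')
for d in robot.tip_of(p,'spacer_0_mid'): print(np.round(d['xyz'],4),round(d['p'],2))"
```

```text
t 44.65 pos [0.5162 0.0993 0.1024] yaw 99.08 F [ 0.2 -0.2 -1. ] w 0.0234 gf 25.0 q6 -0.18
rel [-0.   0.7 49.4 -0.1 -0.  -0. ] norm 49.0
[0.5203 0.1029 0.0862] 0.65
```

>>> move_arm --series "0 0.7 20 0 0 0;0 0.7 35 0 0 0;0 0.7 43 0 0 0;0 0.7 47 0 0 0;0 0.7 49 0 0 0;0 0.7 49.5 0 0 0;0 0.7 49.5 0 0 0"

```text
time: 45.33
position: [0.5175, 0.0994, 0.054]
tool_rot: [0.649, 0.761, 0.0, 0.0]
ft_force: [-0.0, 0.7, -1.8]
grip_width: 0.0233
grip_force: 25.0
```

>>> move_arm --series "0 0 0 0 0 0;0 0 0 0 0 0;0 0 0 0 0 0;0 0 0 0 0 0;0 0 0 0 0 0" --jaw 0.5

```text
time: 45.75
position: [0.5172, 0.0994, 0.0537]
tool_rot: [0.649, 0.761, 0.0, 0.0]
ft_force: [0.2, -1.2, 0.1]
grip_width: 0.0416
grip_force: 0.0
```

>>> move_arm --series "0 0 -30 0 0 0;0 0 -70 0 0 0;0 0 -110 0 0 0;0 0 -150 0 0 0;0 0 -150 0 0 0;0 0 -150 0 0 0" --jaw 1

```text
time: 46.25
position: [0.5186, 0.0995, 0.206]
tool_rot: [0.649, 0.761, 0.002, 0.003]
ft_force: [-0.1, 0.3, -0.7]
grip_width: 0.0757
grip_force: 0.0
```

```bash
python3 -c "
from h import *
st(); rel(.410,.2055,.2,180)
p=robot.camera('side')
for d in robot.tip_of(p,'spacer_0_mid'): print(np.round(d['xyz'],4),round(d['p'],2))"
```

```text
t 46.25 pos [0.5186 0.0995 0.206 ] yaw 99.08 F [-0.1  0.3 -0.7] w 0.0757 gf 0.0 q6 -0.18
rel [121.8 -90.6   5.3   0.3   0.3 -80.9] norm 152.0
```

>>> move_arm --series "122 -90 0 0 0 -56;122 -90 0 0 0 -56;122 -90 0 0 0 -56;122 -90 0 0 0 -56;122 -90 0 0 0 -56;122 -90 0 0 0 -56;122 -90 0 0 0 -56;122 -90 0 0 0 -56"

```text
time: 47.02
position: [0.4072, 0.2056, 0.2014]
tool_rot: [0.213, 0.977, -0.001, -0.002]
ft_force: [0.6, -0.9, -0.6]
grip_width: 0.0869
grip_force: 0.0
```

>>> move_arm --series "0 0 20 0 0 -24;0 0 40 0 0 -24;0 0 60 0 0 -24;0 0 80 0 0 -24;0 0 80 0 0 -24;0 0 80 0 0 -24"

```text
time: 47.52
position: [0.407, 0.2052, 0.1214]
tool_rot: [0.009, 1.0, -0.001, -0.003]
ft_force: [0.8, 1.5, -0.7]
grip_width: 0.0873
grip_force: 0.0
```

```bash
python3 -c "
from h import *
robot.camera('top')
st(); rel(.410,.2055,.053,180)
p=robot.camera('side');save(p,'s8.png')
cv2.imwrite('pics/s8c.png',cv2.resize(cv2.imread('pics/s8.png')[200:340,270:410],(560,560),interpolation=cv2.INTER_CUBIC))"
```

```text
t 47.57 pos [0.408  0.2055 0.1225] yaw 178.99 F [ 0.   0.1 -0. ] w 0.0872 gf 0.0 q6 -1.33
rel [-2.2  0.1 69.5 -0.  -0.2 -1. ] norm 70.0
```

View pics/s8c.png

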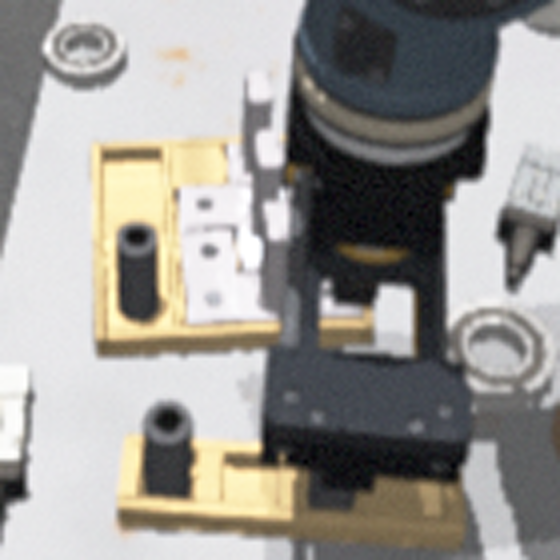

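>>> move_arm --series "-2 0 30 0 0 0;-2 0 55 0 0 0;-2 0 69 0 0 0;-2 0 69 0 0 0;-2 0 69 0 0 0"

```text
time: 48.03
position: [0.4112, 0.2058, 0.0548]
tool_rot: [0.008, 1.0, 0.0, 0.0]
ft_force: [-0.5, 0.8, 1.0]
grip_width: 0.0873
grip_force: 0.0
```

>>> move_arm --series "0 0 0 0 0 0;0 0 0 0 0 0;0 0 0 0 0 0;0 0 0 0 0 0;0 0 0 0 0 0;0 0 0 0 0 0;0 0 0 0 0 0;0 0 0 0 0 0" --jaw 0.1 --newtons 25

```text
time: 48.7
position: [0.4109, 0.2057, 0.0545]
tool_rot: [0.008, 1.0, 0.0, 0.0]
ft_force: [-0.4, -0.3, -1.1]
grip_width: 0.041
grip_force: 0.0
```

>>> move_arm --series "0 0 0 0 0 0;0 0 0 0 0 0;0 0 0 0 0 0;0 0 0 0 0 0;0 0 0 0 0 0;0 0 0 0 0 0"

```text
time: 49.2
position: [0.4109, 0.2057, 0.0543]
tool_rot: [0.008, 1.0, 0.0, -0.0]
ft_force: [-0.7, 0.6, 0.2]
grip_width: 0.0235
grip_force: 25.0
```

>>> move_arm --series "0 0 -20 0 0 0;0 0 -50 0 0 0;0 0 -90 0 0 0;0 0 -130 0 0 0;0 0 -150 0 0 0;0 0 -150 0 0 0;0 0 -150 0 0 0"

```text
time: 49.78
position: [0.4112, 0.2058, 0.2053]
tool_rot: [0.008, 1.0, 0.0, 0.001]
ft_force: [0.7, 1.4, -1.3]
grip_width: 0.0233
grip_force: 25.0
```

```bash
python3 -c "
from h import *
st(); rel(.5231,.05995,.2,99.1)"
```

```text
t 49.78 pos [0.4112 0.2058 0.2053] yaw 179.08 F [ 0.7  1.4 -1.3] w 0.0233 gf 25.0 q6 -1.33
rel [-1.142e+02 -1.440e+02  5.500e+00  1.000e-01  1.000e-01  8.000e+01] norm 184.0
```

>>> move_arm --series "-114 -144 5 0 0 56;-114 -144 5 0 0 56;-114 -144 5 0 0 56;-114 -144 5 0 0 56;-114 -144 5 0 0 56;-114 -144 5 0 0 56;-114 -144 5 0 0 56;-114 -144 5 0 0 56"

```text
time: 50.45
position: [0.5211, 0.0592, 0.1965]
tool_rot: [0.48, 0.877, -0.001, -0.003]
ft_force: [-0.3, 1.2, -1.0]
grip_width: 0.0233
grip_force: 25.0
```

>>> move_arm --series "0 0 0 0 0 24;0 0 20 0 0 24;0 0 50 0 0 24;0 0 80 0 0 24;0 0 100 0 0 24;0 0 100 0 0 24;0 0 100 0 0 24;0 0 100 0 0 24"

```text
time: 51.12
position: [0.5225, 0.0599, 0.099]
tool_rot: [0.649, 0.761, -0.0, -0.0]
ft_force: [0.3, 0.6, -1.2]
grip_width: 0.0234
grip_force: 25.0
```

```bash
python3 -c "
from h import *
st(); rel(.5231,.05995,.0543,99.1)"
```

```text
t 51.12 pos [0.5225 0.0599 0.099 ] yaw 99.08 F [ 0.3  0.6 -1.2] w 0.0234 gf 25.0 q6 -0.26
rel [-0.   0.7 44.7 -0.1 -0.  -0. ] norm 45.0
```

>>> move_arm --series "0 0.5 20 0 0 0;0 0.5 33 0 0 0;0 0.5 39 0 0 0;0 0.5 42 0 0 0;0 0.5 44 0 0 0;0 0.5 45 0 0 0;0 0.5 45 0 0 0"

```text
time: 51.7
position: [0.5236, 0.0599, 0.055]
tool_rot: [0.649, 0.761, 0.0, 0.001]
ft_force: [0.8, -0.2, -0.5]
grip_width: 0.0233
grip_force: 25.0
```

>>> move_arm --series "0 0 0 0 0 0;0 0 0 0 0 0;0 0 0 0 0 0;0 0 0 0 0 0;0 0 0 0 0 0" --jaw 0.5

```text
time: 52.12
position: [0.5232, 0.0599, 0.0546]
tool_rot: [0.649, 0.761, 0.0, 0.0]
ft_force: [-0.4, 0.9, -0.4]
grip_width: 0.0421
grip_force: 0.0
```

>>> move_arm --series "0 0 -30 0 0 0;0 0 -70 0 0 0;0 0 -110 0 0 0;0 0 -150 0 0 0;0 0 -150 0 0 0;0 0 -150 0 0 0" --jaw 1

```text
time: 52.62
position: [0.5247, 0.0599, 0.2071]
tool_rot: [0.649, 0.761, 0.002, 0.003]
ft_force: [-1.1, 0.2, -0.5]
grip_width: 0.0757
grip_force: 0.0
```

```bash
python3 -c "
from h import *
robot.camera('top')
st(); rel(.4895,.207,.2,180)"
```

```text
t 52.67 pos [0.5231 0.06   0.2051] yaw 99.08 F [-0.6  0.  -0.4] w 0.0795 gf 0.0 q6 -0.26
rel [ 1.505e+02 -1.000e+01  5.000e+00  1.000e-01  1.000e-01 -8.090e+01] norm 151.0
```

>>> move_arm --series "150 -10 0 0 0 -56;150 -10 0 0 0 -56;150 -10 0 0 0 -56;150 -10 0 0 0 -56;150 -10 0 0 0 -56;150 -10 0 0 0 -56;150 -10 0 0 0 -56;150 -10 0 0 0 -56"

```text
time: 53.33
position: [0.4877, 0.2066, 0.2018]
tool_rot: [0.212, 0.977, -0.001, -0.003]
ft_force: [-0.4, -0.3, -0.5]
grip_width: 0.0872
grip_force: 0.0
```

>>> move_arm --series "0 0 20 0 0 -24;0 0 40 0 0 -24;0 0 60 0 0 -24;0 0 80 0 0 -24;0 0 80 0 0 -24;0 0 80 0 0 -24"

```text
time: 53.83
position: [0.4875, 0.206, 0.122]
tool_rot: [0.009, 1.0, -0.001, -0.003]
ft_force: [0.7, -0.5, 0.7]
grip_width: 0.087
grip_force: 0.0
```

```bash
python3 -c "
from h import *
robot.camera('top')
st(); rel(.4893,.207,.0543,180)
p=robot.camera('side')
for d in robot.tip_of(p,'spacer_0_mid'): print(np.round(d['xyz'],4),round(d['p'],2))"
```

```text
t 53.88 pos [0.4886 0.2063 0.1233] yaw 179.0 F [ 0.4 -1.   1.1] w 0.087 gf 0.0 q6 -1.36
rel [-0.9  0.8 69.  -0.  -0.2 -1. ] norm 69.0
[0.5214 0.1013 0.0363] 0.53
```

>>> move_arm --series "-1 0.8 30 0 0 0;-1 0.8 55 0 0 0;-1 0.8 69 0 0 0;-1 0.8 69 0 0 0;-1 0.8 69 0 0 0"

```text
time: 54.4
position: [0.4908, 0.2073, 0.0558]
tool_rot: [0.008, 1.0, 0.0, 0.0]
ft_force: [0.0, 0.1, -0.1]
grip_width: 0.087
grip_force: 0.0
```

>>> move_arm --series "0 0 0 0 0 0;0 0 0 0 0 0;0 0 0 0 0 0;0 0 0 0 0 0;0 0 0 0 0 0;0 0 0 0 0 0;0 0 0 0 0 0;0 0 0 0 0 0" --jaw 0.1 --newtons 25

```text
time: 55.07
position: [0.4906, 0.2073, 0.0554]
tool_rot: [0.008, 1.0, 0.0, 0.0]
ft_force: [-0.3, 0.2, 0.6]
grip_width: 0.0414
grip_force: 0.0
```

>>> move_arm --series "0 0 0 0 0 0;0 0 0 0 0 0;0 0 0 0 0 0;0 0 0 0 0 0;0 0 0 0 0 0;0 0 0 0 0 0"

```text
time: 55.57
position: [0.4905, 0.2073, 0.0553]
tool_rot: [0.008, 1.0, -0.0, -0.0]
ft_force: [1.2, 0.1, -1.1]
grip_width: 0.0234
grip_force: 25.0
```

>>> move_arm --series "0 0 -20 0 0 0;0 0 -50 0 0 0;0 0 -90 0 0 0;0 0 -130 0 0 0;0 0 -150 0 0 0;0 0 -150 0 0 0;0 0 -150 0 0 0"

```text
time: 56.15
position: [0.4909, 0.2073, 0.2064]
tool_rot: [0.008, 1.0, 0.0, 0.001]
ft_force: [-0.6, -0.8, -1.2]
grip_width: 0.0231
grip_force: 25.0
```

```bash
python3 -c "
from h import *
robot.camera('top')
st(); rel(.5294,.0205,.2,99.1)"
```

```text
t 56.2 pos [0.4898 0.2071 0.2049] yaw 179.07 F [-0.2  0.2 -1.6] w 0.0233 gf 25.0 q6 -1.36
rel [-4.260e+01 -1.859e+02  4.900e+00 -1.000e-01 -0.000e+00  8.000e+01] norm 191.0
```

>>> move_arm --series "-43 -186 5 0 0 56;-43 -186 5 0 0 56;-43 -186 5 0 0 56;-43 -186 5 0 0 56;-43 -186 5 0 0 56;-43 -186 5 0 0 56;-43 -186 5 0 0 56;-43 -186 5 0 0 56"

```text
time: 56.87
position: [0.5289, 0.0199, 0.1976]
tool_rot: [0.48, 0.877, -0.001, -0.003]
ft_force: [-0.6, -0.1, -0.4]
grip_width: 0.0233
grip_force: 25.0
```

>>> move_arm --series "0 0 0 0 0 24;0 0 20 0 0 24;0 0 50 0 0 24;0 0 80 0 0 24;0 0 100 0 0 24;0 0 100 0 0 24;0 0 100 0 0 24;0 0 100 0 0 24"

```text
time: 57.53
position: [0.5305, 0.0206, 0.1001]
tool_rot: [0.649, 0.761, -0.0, -0.0]
ft_force: [-0.5, -0.7, -0.1]
grip_width: 0.0235
grip_force: 25.0
```

```bash
python3 -c "
from h import *
st(); rel(.5294,.0205,.0553,99.1)"
```

```text
t 57.53 pos [0.5305 0.0206 0.1001] yaw 99.08 F [-0.5 -0.7 -0.1] w 0.0235 gf 25.0 q6 -0.33
rel [ 0.1 -1.  44.8 -0.1 -0.  -0. ] norm 45.0
```

>>> move_arm --series "0 -1 20 0 0 0;0 -1 33 0 0 0;0 -1 39 0 0 0;0 -1 42 0 0 0;0 -1 44 0 0 0;0 -1 45 0 0 0;0 -1 45 0 0 0"

```text
time: 58.12
position: [0.5301, 0.0204, 0.0561]
tool_rot: [0.649, 0.761, 0.0, 0.001]
ft_force: [-0.2, -0.2, -1.8]
grip_width: 0.0234
grip_force: 25.0
```

>>> move_arm --series "0 0 0 0 0 0;0 0 0 0 0 0;0 0 0 0 0 0;0 0 0 0 0 0;0 0 0 0 0 0" --jaw 0.5

```text
time: 58.53
position: [0.5297, 0.0204, 0.0556]
tool_rot: [0.649, 0.761, 0.0, 0.0]
ft_force: [0.0, 0.9, -0.4]
grip_width: 0.0423
grip_force: 0.0
```

>>> move_arm --series "0 0 -30 0 0 0;0 0 -70 0 0 0;0 0 -110 0 0 0;0 0 -150 0 0 0;-40 0 -180 0 0 0;-80 0 -200 0 0 0;-110 0 -200 0 0 0;-110 0 -200 0 0 0"

```text
time: 59.2
position: [0.5504, -0.0953, 0.2585]
tool_rot: [0.651, 0.759, 0.0, 0.006]
ft_force: [0.7, 0.2, -0.2]
grip_width: 0.0435
grip_force: 0.0
```

```bash
python3 - <<'E'
from h import *
st()
for n in ['side','wrist']:
    p=robot.camera(n); save(p,n+'9.png')
    for t in names()[2:8]+['spacer_0_mid']:
        for d in robot.tip_of(p,t)[:3]:
            if d['p']>.5: print(n,t,np.round(d['xyz'],4),round(d['p'],2),pix(p,d['xyz']))
a=cv2.imread('pics/side9.png')[200:340,270:410];b=cv2.imread('pics/wrist9.png')[0:160,200:460]
cv2.imwrite('pics/c9.png',np.hstack([cv2.resize(a,(400,400),interpolation=cv2.INTER_CUBIC),cv2.resize(b,(400,400))]))
E
```

```text
t 59.2 pos [ 0.5504 -0.0953  0.2585] yaw 98.8 F [ 0.7  0.2 -0.2] w 0.0435 gf 0.0 q6 -0.52
side long_bracket_ear [0.4438 0.1022 0.0672] 0.94 [339. 261.]
side step_bracket_ear [0.455  0.0467 0.0671] 0.8 [335. 241.]
side corner_bracket_ear [ 0.4633 -0.0006  0.0632] 0.81 [333. 226.]
side long_bracket_foot [0.4848 0.0705 0.0214] 0.89 [320. 262.]
side step_bracket_foot [0.417  0.0591 0.02  ] 0.94 [351. 260.]
side corner_bracket_foot [0.4244 0.0249 0.0166] 0.94 [348. 249.]
side spacer_0_mid [0.5191 0.1005 0.0336] 0.73 [303. 268.]
wrist step_bracket_ear [0.4494 0.0481 0.0658] 0.56 [223.   2.]
wrist corner_bracket_ear [0.4628 0.0059 0.0648] 0.73 [234.  59.]
wrist corner_bracket_foot [0.4266 0.0252 0.0229] 0.8 [207.  34.]
```

View pics/c9.png

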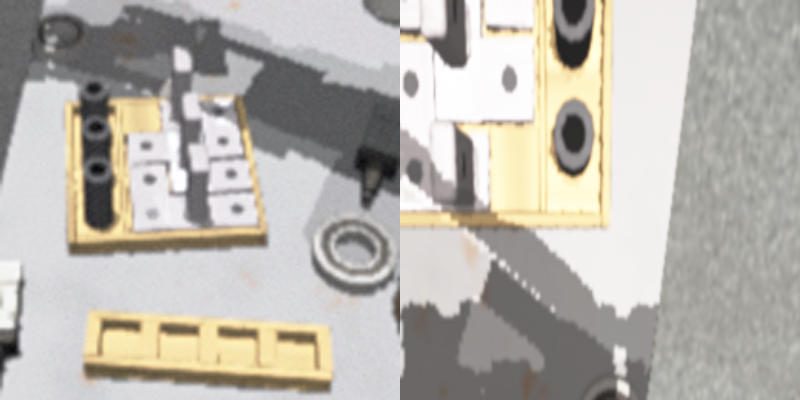

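The pocket tray is empty, the three spacers stand in the compartment, and all three brackets lie flat and interlocked. Handing in.

```bash
python3 -c "
from rig import robot
print(robot.hand_in())"
```

```text
the job is handed in; nothing more can be done
None
```

I handed the job in at about 59 s: the last camera views show all three brackets interlocked and flat in the recess and all three spacers upright in the compartment; the hand-in gave no verdict.

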